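# Close a dose tray in the hand press

## Robot

A 7-joint arm with a two-finger parallel gripper is mounted at the origin on a cart in front of the work surface, level with it; the furniture and walls round the work are solid. World frame = base frame: x ahead of the robot, y to its left, z up, the work surface at z = 0. Lengths are in m, angles in rad, forces in N, time in s.
With the tool pointing down it reaches from about 0.4 to 0.875 m from the base axis. Payload 19.3 kg.
Tool frame: the origin (TCP) lies between the finger pads; the fingertips stand ahead of it and the grasp point (between the pads) lies 8 mm behind it (bot.tip_extent is the x of the fingertips in the tool frame, in m); x points along the fingers, y is the direction in which the jaws open and shut, and the axes are right-handed (so a half turn about x gives the same grasp; the last joint's range is limited). The gripper opens to 85 mm and grips with 20 to 120 N. Pads are 22 mm wide; open, the fingers measure 114 mm over their backs; the gripper's body (76 mm by 85 mm) begins 54 mm behind the grasp point. The pads swing forward as they close: fully open they stand 13 mm farther back than shut.
Start: joints at [1.071, 0.521, -0.036, 1.599, 0.021, 1.021, -0.113], TCP at [0.26, -0.568, 0.242] pointing down, gripper open.
Joint ranges: [-2.91, 2.91], [-0.3, 2.13], [-1.5, 1.42], [0.17, 2.43], [-1.26, 4.41], [0.16, 1.93], [-2.52, 2.52]. Speed limits (rad/s): [1.89, 1.89, 2.39, 2.39, 3.01, 3.01, 3.01].

## Interface

Orientations are given as [roll, pitch, yaw] about the fixed x, y, z axes, in that order (R = Rz(yaw) Ry(pitch) Rx(roll)).
In Python, from workcell import observe, grab_frame, camera_info, bot, nets gives the robot as it stands.
- The arm moves only by the tool jog_arm, never from a script. Its argument "commands" is a list of rows, each a list of 6 numbers: the shift along the tool's x, y, z in mm, then the turn, a rotation vector about the tool's x, y, z in rad. A call has 1 to 20 rows; each row shifts and turns the pose as measured when the row begins, along the tool's axes as they then stand; what a row does not reach is not made up. A row lasts 1/10 s, in which the tool goes at most 50 mm and 8.59 degrees, less where a joint would pass 70% of its speed; a pose out of reach is approached as far as the arm can. A call is refused whole if a number of a shift passes 50 or a number of a turn 0.15, either way. A call with a gripper value outside its range is refused whole. "gripper" is the closure in counts, from 0 (fully open) to 255 (shut), set as the call begins (left out, the last holds). The fingers move at their own pace and stop on an object; "newtons" is the grip in N (left out, the last holds). Time passes only in rows, so rows that do not move let the fingers close. It gives the time, the measured TCP pose, the force and the opening at its end, in the units of the state.
- observe(): the state, without advancing time (a new reading comes with each control period).
- grab_frame(name): name is "side" or "top"; returns the picture (420x560x3 uint8, red, green, blue); there is no depth.
- camera_info(name): a dict with "fov_y" (degrees; the focal length in pixels is half the picture's height over the tangent of half this angle, whatever the lens; pixels are square), "cx", "cy" (the principal point, pixels), "distortion" ([k1, k2, p1, p2, k3] as OpenCV has them; the pictures are not rectified), "R" (3x3) and "t" (3): a world point X has camera coordinates R X + t. Camera axes: x right, y down, z forward; pixel columns grow to the right and rows downward; lengths in m; the calibration is good to about 2 mm. A picture is of the moment at which its call begins. camera_info takes no time and is no camera call.
- bot.job_done(): hands the job in, once; it reports no verdict.
Trained networks look in the newest picture that a camera, given by its name, has taken for a name from the list of things; names that differ only in an ending like _2 or _b are one class to them, and where a whole thing is asked for, a point or a joint stands for the part that bears it (a point fixed in the world has none). Each returns a list of dicts, best first, with "p" (0 to 1); they miss things now and then, are a little off and sometimes report something else, mostly with a low value. They report only what shows in the picture. A call takes as long as a camera call. They do not tell look-alikes from the thing itself.
- nets.find_in(camera, name): "rect" ([left, top, right, bottom] in pixels, round what is visible of it).
- nets.silhouettes(camera, name): "mask" (420x560 bool, what is visible of it) and "rect" ([left, top, right, bottom] in pixels, round what is visible of it).
- nets.pinpoint(camera, name): "location" ([column, row] in pixels: a listed point, or the origin of a listed thing).
The state is a dict: "clock": time; "qpos": joint angles; "qd": joint speeds; "joint_efforts": joint torques, N m; "position": TCP position; "tool_rot": TCP orientation; "force": force on the tool from outside, world axes, zero at the start; "moment": the same for the moment, N m; "grip_width": finger opening in m.
Only numpy, scipy, OpenCV 4.12 (cv2) and the standard library are available. Lean on these libraries where they do the work, as an engineer would, in place of code of your own. Each camera call takes 0.05 s, during which the arm holds its last target.

## Task

Close the blue dose tray: pick up the white lid, lay it squarely on the tray where that lies on the press's pulled-out bed and let go, then push the loaded bed fully home and wind the press's star wheel clockwise, turn after turn, until it comes to its stop and the pad clamps the lid on the tray. Leave the bottles, jars and tape roll standing where they are.

Things in the scene. Friction and masses are not known exactly. Their poses are not given: they have to be found in the camera images.
- press: white hand press fixed to the bench, 184 wide (y), 209 high; place and yaw vary. Origin: on the bench under the screw axis; +x points from its front (where the bed comes out) to its back, z up. Two steel columns, radius 10, at y = +-78 carry the head beam. The bed rides over a base plate and a tongue (y +-40, forward to x = -130), both 6 high.
- beam_top (a point): point on the screw axis on top of the white head beam, 150 above the bench. In the press's frame the beam reaches from x -30 to +84, y +-92, z 112 to 150.
- guard_edge (a point): middle of the top front edge of the white guard over the back of the star wheel, 40 behind the screw axis. The guard's roof (press frame: x +40 to +84, y +-88, z 200 to 209) is closed behind at x 78 to 84. The wheel can be reached from above only in front of this edge; its arms pass freely under the roof.
- bed (a joint): slide of the bed in m: 0 = fully out (start), 0.130 = fully home (hard stop) under the pad; grows as the bed is pushed along the press's +x. Slides with about 2.5 N friction and stays where it is left.
- bed_front (a point): middle of the bed's upright front face (blue lip), 22 above the bench; the face is 126 wide (y) and spans 8 to 36 above the bench; push it along the press's +x. The aluminium bed reaches 124 back from this face; floor 20 above the bench; the lip is 10 thick. The tray's place on the bed is centred 80 behind this face. With the bed fully out the face is 210 in front of the screw axis.
- wheel (a joint): turn of the star wheel in rad: 0 = fully open, grows clockwise seen from above, hard stop at 14.0 (2.2 turns); starts between 0.45 and 1.12, no arm pointing straight to the front. The pad sinks 2.71 mm per rad, meets a tray with lid at about 11 rad and then presses through a spring (1.5 N per mm, about 12 N at the stop). It takes about 0.12 N m to turn and stays where it is left.
- wheel_hub (a point): star wheel's hub, on its upright axis (the screw axis) at the height of the arms' centre lines, 186 above the bench. Four level steel arms, radius 6.5, 90 degrees apart, each with a black end ball, radius 9, centred 50 from the axis; hub radius 18, top 13 above this point. At joint 0 one arm points to the press's front. A finger put down between two arms can push it round.
- pad: black pressing pad under the beam, 60 (x) x 124 (y) x 12. Origin: centre of its underside, on the screw axis; 76 above the bench with the wheel at 0.
- tray: blue dose tray, loose, 56 (x) x 120 (y) x 12, flat top with eight wells drawn on it, 0.15 kg. Origin: centre of its underside; it lies on the bed, about 80 behind the bed's front face (a few mm and 0.05 rad off).
- lid: white lid plate, loose, 56 (x) x 120 (y) x 14, flat on both faces, about 0.08 kg; starts flat on the bench. Origin: centre of its underside, z up. Grip it across the 56. On the tray its long sides and ends are flush with the tray's.
- vial_7: white screw jar, diameter 39, 72 high, stands behind the green-banded bottle; origin centre of its underside. Leave alone.
- bottle_open: white tablet bottle, diameter 42, 74 high, stands behind the green-banded bottle; origin centre of its underside. Leave alone.
- bottle_2: white tablet bottle with green band, diameter 38, 68 high, stands behind the lid (farther from the robot); origin centre of its underside. Leave alone.
- jar_large_1: large white screw jar, diameter 62, 84 high, stands at the back of the bench; origin centre of its underside. Leave alone.
- bottle_basket: white tablet bottle with blue band, diameter 46, 88 high, stands near the bench's front at the left; origin centre of its underside. Leave alone.
- tape_roll: beige tape roll lying flat near the bench's front edge, diameter 53, 18 high; origin centre of its underside. Leave alone.
Things that resemble listed ones, but are neither listed nor needed, are in the scene too. There is more than one size of the lid; the one meant has the size given above.

How it is judged:
On the way, in this order (a step that is already met when the one before it is completed fails the run):
1. the lid lies squarely on the tray on the pulled-out bed, let go (x of lid in the frame of tray between -0.007 and 0.007 m and y of lid in the frame of tray between -0.007 and 0.007 m and z of lid in the frame of tray between 0.01 and 0.014 m and angle between the y axis of lid and the y axis of tray, either way round below 0.1 rad and contact force between the fingers and lid below 0.1 N and value of joint bed below 0.03 m), for 0.2 s.
2. the loaded bed is fully home, the press not yet wound down (value of joint bed above 0.125 m and value of joint wheel below 4 rad and horizontal distance between tray and pad below 0.016 m), for 0.2 s.
3. the star wheel has been wound past its first full turn (value of joint wheel above 7.5 rad).
At the end, for the whole second after the job is handed in: The wheel is wound to within 0.7 rad of its stop, the pad presses on the lid with more than 5 N, the bed is home to within 5 mm, the tray lies within 16 mm of the pad's centre, and the lid lies flat on the tray, within 7 mm each way and 0.1 rad of flush, at rest (value of joint wheel above 13.3 rad and contact force between pad and lid above 5 N and value of joint bed above 0.125 m and horizontal distance between tray and pad below 0.016 m and x of lid in the frame of tray between -0.007 and 0.007 m and y of lid in the frame of tray between -0.007 and 0.007 m and z of lid in the frame of tray between 0.01 and 0.014 m and angle between the y axis of lid and the y axis of tray, either way round below 0.1 rad and linear speed of lid below 0.01 m/s); the robot touches nothing.
It fails at once if a bottle, jar or the tape roll is shifted by more than 25 mm or knocked over (distance of any of vial_7, bottle_open, bottle_2, jar_large_1, bottle_basket, tape_roll from where it was at the start of the episode above 0.025 m or angle between any of vial_7, bottle_open, bottle_2, jar_large_1, bottle_basket's own z axis and vertical above 0.6 rad).
It also fails if it takes over 72 s, if anything falls off the work surface, if the arm or the gripper's body presses on something with over 40 N, if the wrist force passes 120 N, or if a joint passes its speed limit or range.

## Working session

There is one attempt and no reset: what is moved stays moved. The work goes in short steps, Python scripts to look and compute and a tool call to move; the robot and the scene stay as the last step left them, time stands still between calls to the robot, and variables do not carry over. Pictures are saved under pics/ and viewed, and the job is handed in when it is done.

Besides the shell and the picture viewer there is one more tool, called after ">>>" as name(argument=value, ...) on one line, values as JSON. jog_arm: Moves the arm, as the interface text tells. Its arguments: {"type":"object","properties":{"commands":{"type":"array","items":{"type":"array","items":{"type":"number"}}},"gripper":{"type":"number"},"newtons":{"type":"number"}},"required":["commands"]}

```bash
ls; mkdir -p pics; python3 - <<'E'
from workcell import observe, grab_frame, camera_info, bot, nets
import cv2
s=observe();print(s['clock'],s['position'],s['tool_rot'],s['grip_width'],bot.tip_extent)
for c in ('side','top'):
    im=grab_frame(c);cv2.imwrite(f'pics/{c}0.png',im[:,:,::-1]);i=camera_info(c);print(c,i)
    for n in ['lid','tray','bed_front','beam_top','guard_edge','wheel_hub','pad','press']:
        try:
            r=nets.pinpoint(c,n);print(n,[(round(d['p'],2),[round(float(v),1) for v in d['location']]) for d in r[:4]])
        except Exception as e: print(n,e)
print(observe()['clock'])
E
```

```text
pics
0.0 [ 0.26027571 -0.56789372  0.24172893] [-1.50472015  1.56970566  2.06668748] 0.08545885723289362 0.011
side {'fov_y': 49.79915825619241, 'cx': 286.8654805547615, 'cy': 207.7642719242178, 'distortion': array([-0.09717883,  0.        ,  0.        ,  0.        ,  0.        ]), 'R': array([[ 0.99984907,  0.01424601, -0.0099441 ],
       [-0.00448334, -0.34141596, -0.93990161],
       [-0.01678492,  0.93980434, -0.34130056]]), 't': array([-0.59028502,  0.14269083,  1.09277676])}
lid [(0.92, [250.3, 302.4])]
tray [(0.79, [263.5, 253.4])]
bed_front [(0.68, [234.7, 254.7]), (0.49, [381.2, 291.7]), (0.3, [191.1, 284.8])]
beam_top [(0.64, [322.4, 203.1]), (0.49, [318.3, 264.4])]
guard_edge [(0.87, [338.3, 179.4]), (0.61, [189.4, 284.7]), (0.6, [320.3, 309.4])]
wheel_hub [(0.73, [322.8, 187.5]), (0.43, [318.1, 239.0]), (0.16, [264.2, 255.9])]
pad [(0.5, [320.6, 240.2])]
press [(0.92, [317.4, 263.3]), (0.63, [339.3, 181.0])]
top {'fov_y': 46.86099159452288, 'cx': 274.38866852004156, 'cy': 216.18307258334826, 'distortion': array([0.05699566, 0.        , 0.        , 0.        , 0.        ]), 'R': array([[-0.00503771, -0.99989994,  0.01321847],
       [-0.98543664,  0.0027172 , -0.17002129],
       [ 0.16996836, -0.01388248, -0.98535173]]), 't': array([-0.03404253,  0.5909776 ,  1.12531384])}
lid [(0.81, [370.5, 206.2]), (0.67, [322.5, 251.8])]
tray [(0.82, [255.0, 239.2]), (0.38, [254.3, 189.1])]
bed_front [(0.76, [254.1, 274.7])]
beam_top [(0.59, [251.3, 174.9])]
guard_edge []
wheel_hub [(0.66, [252.8, 169.8]), (0.24, [186.3, 282.7])]
pad [(0.41, [254.8, 184.4]), (0.35, [300.5, 306.9])]
press [(0.71, [310.9, 174.5]), (0.7, [251.7, 189.3])]
0.9
```

View pics/side0.png

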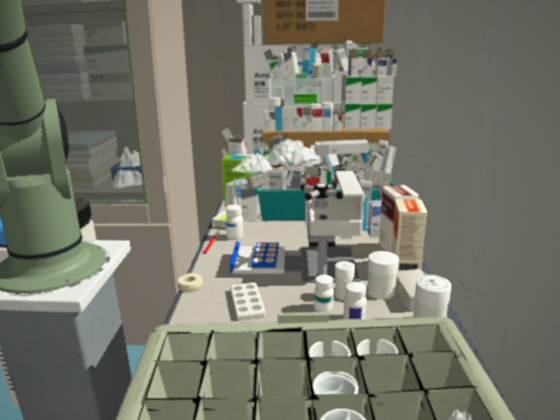

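View pics/top0.png

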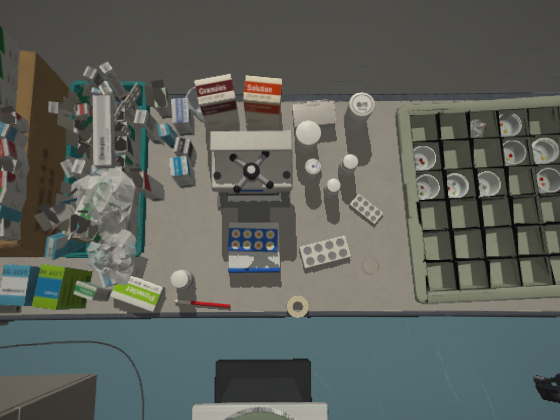

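The top view shows the full-size lid at (325,252) and a smaller look-alike at (367,208). The tray is at (254,240), the press hub at (252,170) and the bed lip at about (254,262).

```bash
cat > h.py <<'E'
import numpy as np, cv2
from workcell import observe, grab_frame, camera_info, bot, nets
def K(i):
    f=210/np.tan(np.radians(i['fov_y']/2)); return np.array([[f,0,i['cx']],[0,f,i['cy']],[0,0,1.]])
def unproj(c,uv,z):
    i=camera_info(c); uv=np.asarray(uv,float).reshape(-1,1,2)
    p=cv2.undistortPoints(uv,K(i),np.array(i['distortion']),None,None,).reshape(-1,2)
    d=np.c_[p,np.ones(len(p))]@i['R']; o=-i['R'].T@i['t']
    return o+d*((z-o[2])/d[:,2])[:,None]
def proj(c,X):
    i=camera_info(c)
    return cv2.projectPoints(np.asarray(X,float).reshape(-1,3),cv2.Rodrigues(i['R'])[0],i['t'],K(i),np.array(i['distortion']))[0].reshape(-1,2)
def tri(us,ut):
    from scipy.optimize import least_squares
    return least_squares(lambda X:np.r_[proj('side',X)[0]-us,proj('top',X)[0]-ut],[.6,0,.05])
def box(cx,cy,z,yaw,lx,ly):
    c,s=np.cos(yaw),np.sin(yaw)
    return np.array([[cx+c*a*lx/2-s*b*ly/2,cy+s*a*lx/2+c*b*ly/2,z] for a,b in((-1,-1),(-1,1),(1,1),(1,-1))])
E
python3 - <<'E'
from h import *
im=cv2.imread('pics/top0.png')
cv2.imwrite('pics/ctop.png',cv2.resize(im[115:285,195:395],None,fx=4,fy=3.5*4/3.5,interpolation=cv2.INTER_CUBIC)[:680][:600])
cv2.imwrite('pics/ctop.png',cv2.resize(im[120:285,195:395],None,fx=3.6,fy=3.6,interpolation=cv2.INTER_CUBIC))
im=cv2.imread('pics/side0.png')
cv2.imwrite('pics/cside.png',cv2.resize(im[165:325,210:410],None,fx=3.7,fy=3.7,interpolation=cv2.INTER_CUBIC))
for n in ['lid','tray']:
  for c in('side','top'):
    pass
for c in ('side','top'):
  grab_frame(c)
  for n in ['lid','tray']:
    for d in nets.silhouettes(c,n)[:2]:
        ct=max(cv2.findContours(d['mask'].astype('uint8'),0,1)[0],key=cv2.contourArea)
        print(c,n,round(d['p'],2),d['rect'],cv2.minAreaRect(ct))
        u=unproj(c,ct.reshape(-1,2).astype(float),.014 if n=='lid' else .032)
        print('  world rect',cv2.minAreaRect((u[:,:2]*1000).astype('float32')))
for us,ut,n in [((322.4,203.1),(251.3,174.9),'beam'),((322.8,187.5),(252.8,169.8),'hub'),((234.7,254.7),(254.1,274.7),'bedfront')]:
    r=tri(us,ut);print(n,r.x,r.cost)
print(unproj('top',(252.8,169.8),.186),unproj('side',(322.8,187.5),.186),unproj('side',(338.3,179.4),.209))
print(observe()['clock'])
E
```

```text
side lid 0.82 [234.0, 284.2, 266.3, 323.6] ((247.38462829589844, 301.423095703125), (38.242645263671875, 30.005769729614258), 78.69007110595703)
  world rect ((511.10296630859375, -177.58901977539062), (58.064083099365234, 140.53758239746094), 13.705541610717773)
side tray 0.9 [252.4, 236.4, 280.1, 267.1] ((265.0, 254.0), (26.0, 28.0), 90.0)
  world rect ((538.84033203125, 5.2440338134765625), (144.64720153808594, 59.84131622314453), 86.14511108398438)
top lid 0.73 [353.0, 191.7, 382.8, 226.7] ((365.488525390625, 208.59007263183594), (30.832115173339844, 15.26491928100586), 40.91438674926758)
  world rect ((616.0715942382812, -265.72723388671875), (76.85948944091797, 39.33424377441406), 47.63747787475586)
top lid 0.56 [299.3, 234.8, 350.9, 270.6] ((324.176513671875, 251.70587158203125), (23.768489837646484, 48.99219512939453), 75.96376037597656)
  world rect ((507.623779296875, -159.96112060546875), (58.56417465209961, 122.27316284179688), 13.474396705627441)
top tray 0.83 [229.5, 230.0, 275.2, 251.7] ((252.5635223388672, 239.84011840820312), (48.86122131347656, 22.99005699157715), 1.6846843957901)
  world rect ((535.6932373046875, 16.878414154052734), (119.15122985839844, 56.49476623535156), 88.11399841308594)
beam [0.67054412 0.01652239 0.15316672] 2.0349048195337986
hub [0.67102456 0.01191249 0.1924698 ] 1.4884961002711752
bedfront [0.45782849 0.01456013 0.02274451] 7.2282804257591255
[[0.67013976 0.01204823 0.186     ]] [[0.67527285 0.03499786 0.186     ]] [[0.70955693 0.02290194 0.209     ]]
1.2
```

View pics/ctop.png

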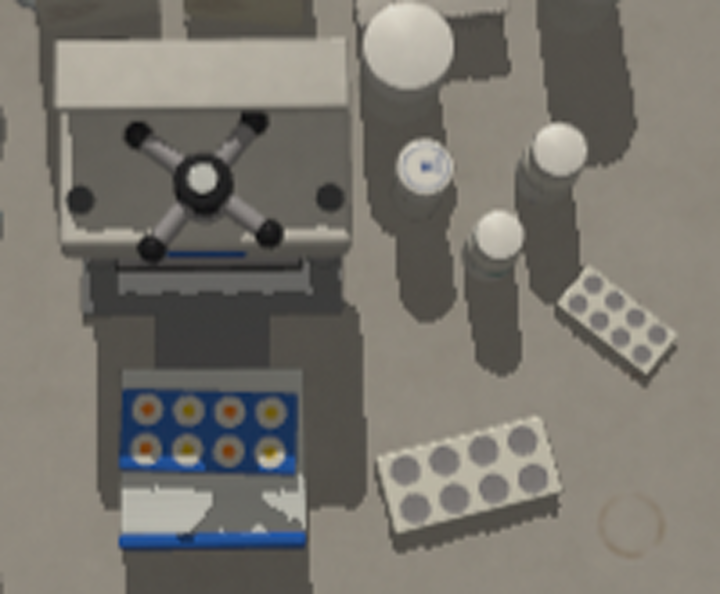

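View pics/cside.png

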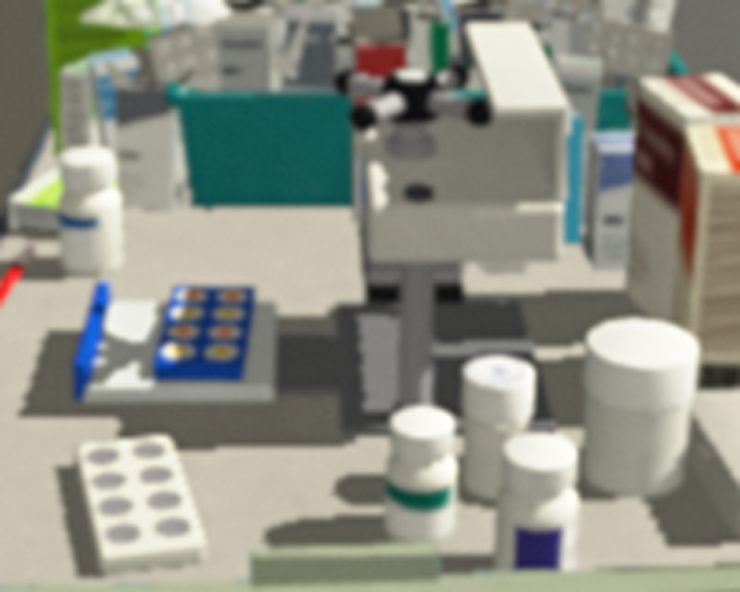

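```bash
python3 - <<'E'
from h import *
from scipy.optimize import least_squares
tc=lambda p:(np.array(p,float)+.5)/3.6-.5+[195,120]
sc=lambda p:(np.array(p,float)+.5)/3.7-.5+[210,165]
def fit(c,uv,z,lx,ly):
    W=unproj(c,uv,z)
    f=lambda q:(proj(c,box(q[0],q[1],z,q[2],lx,ly))-uv).ravel()
    r=least_squares(f,[W[:,0].mean(),W[:,1].mean(),0]);return r.x.round(4),r.fun.round(1)
# order (-x,-y),(-x,+y),(+x,+y),(+x,-y) => bottom right, bottom left, top left, top right in top view
print('lid',fit('top',tc([(561,487),(395,532),(378,459),(543,417)]),.014,.056,.12))
print('tray',fit('top',tc([(296,473),(120,468),(122,389),(298,393)]),.032,.056,.12))
print('roof',fit('top',tc([(348,106),(56,109),(55,40),(346,38)]),.209,.044,.176))
print('lipbed',fit('top',tc([(305,545),(120,547),(121,535),(305,532)]),.036,.010,.126))
print('balls',unproj('top',tc([(137,134),(254,121),(269,233),(152,248)]),.186).round(4),unproj('top',tc([(203,179)]),.199))
# side: cam looks +y; right=+x. lid order: (-x,-y) near-left,( -x,+y) far-left, far-right, near-right
print('lidS',fit('side',sc([(104,560),(80,443),(167,436),(204,551)]),.014,.056,.12))
print('trayS',fit('side',sc([(155,372),(175,288),(255,289),(242,380)]),.032,.056,.12))
print('roofS',fit('side',sc([(507,107),(466,24),(532,22),(572,106)]),.209,.044,.176))
for c in('side','top'):
  i=camera_info(c);print(c,-i['R'].T@i['t'])
E
```

```text
lid (array([ 0.509 , -0.1617,  0.2472]), array([ 1. ,  1.2,  0.2,  0.8, -1. , -0.9, -0.2, -1.1]))
tray (array([ 0.537 ,  0.0167, -0.0281]), array([ 0.1,  0.2, -0.3,  0.4,  0.1, -0.4,  0.1, -0.3]))
roof (array([0.7299, 0.0161, 0.0102]), array([ 0.4,  0.3, -0.7,  0.3, -0.3, -0.2,  0.6, -0.4]))
lipbed (array([0.4631, 0.0138, 0.0083]), array([ 0.6,  0.3, -0.4,  0.4, -0.7, -0.4,  0.5, -0.3]))
balls [[ 0.6993  0.056   0.186 ]
 [ 0.7075 -0.015   0.186 ]
 [ 0.6376 -0.0239  0.186 ]
 [ 0.6284  0.0464  0.186 ]] [[0.66757033 0.01545024 0.199     ]]
lidS (array([ 0.5114, -0.169 ,  0.2311]), array([-1. ,  0. , -0.9,  1.1,  1.3,  0.1,  0.8, -1.2]))
trayS (array([ 0.5402,  0.0014, -0.0348]), array([-0.7,  0.2, -0.2,  0.8,  0.5,  0.8,  0.5, -1.6]))
roofS (array([0.7336, 0.0086, 0.0243]), array([-1.7, -0.1, -0.1, -0.2,  0. ,  0.2,  1.8, -0.1]))
side [ 0.60917784 -0.9698702   0.5012108 ]
top [ 0.39093174 -0.02002277  1.2097587 ]
```

```bash
cat >> h.py <<'E'
from scipy.spatial.transform import Rotation as Ro
def plan(pos,yaw_y,tilt=0.0,flip=None):
    """target: tool x = down (tilted: fingers lean toward +x by tilt), tool y along angle yaw_y (mod pi)"""
    s=observe(); p=np.array(s['position']); R=Ro.from_euler('xyz',s['tool_rot']).as_matrix()
    best=None
    for k in (0,np.pi):
        a=yaw_y+k; y=np.array([np.cos(a),np.sin(a),0]); x=np.array([0,0,-1.]); z=np.cross(x,y)
        T=np.c_[x,y,z]
        rv=Ro.from_matrix(R.T@T).as_rotvec()
        if best is None or np.linalg.norm(rv)<np.linalg.norm(best[0]): best=(rv,T)
    d=(np.array(pos)-p)*1000
    print('clock',round(s['clock'],2),'pos',p.round(4),'F',np.round(s['force'],1),'grip',round(s['grip_width'],4),'q7',np.round(s['qpos'],2))
    print('tool axes (cols) :\n',R.round(3))
    print('world shift mm',d.round(1),' tool shift',(R.T@d).round(1),' tool turn',best[0].round(3), 'shift in target axes',(best[1].T@d).round(1))
E
python3 - <<'E'
from h import *
plan([.509,-.162,.15],.24)
E
```

```text
clock 1.2 pos [ 0.2604 -0.5682  0.2423] F [-0.8  0.6  1.1] grip 0.0852 q7 [ 1.07  0.52 -0.04  1.6   0.02  1.02 -0.11]
tool axes (cols) :
 [[-0.     0.417 -0.909]
 [ 0.    -0.909 -0.417]
 [-1.    -0.     0.   ]]
world shift mm [248.6 406.2 -92.3]  tool shift [  92.3 -265.7 -395.2]  tool turn [-1.381  0.     0.   ] shift in target axes [  92.3  338.  -335.4]
```

>>> jog_arm(commands=[[4,-22,-33,0,0,0],[4,-22,-33,0,0,0],[4,-22,-33,0,0,0],[4,-22,-33,0,0,0],[4,-22,-33,0,0,0],[4,-22,-33,0,0,0],[4,-22,-33,0,0,0],[4,-22,-33,0,0,0],[4,-22,-33,0,0,0],[4,-22,-33,0,0,0],[4,-22,-33,0,0,0],[4,-22,-33,0,0,0]], gripper=25)

```text
clock: 2.4
position: [0.5174, -0.154, 0.1929]
tool_rot: [1.609, 1.566, -1.113]
force: [0.8, -0.9, -0.0]
grip_width: 0.0771
```

>>> jog_arm(commands=[[0,0,0,-0.138,0,0],[0,0,0,-0.138,0,0],[0,0,0,-0.138,0,0],[0,0,0,-0.138,0,0],[0,0,0,-0.138,0,0],[0,0,0,-0.138,0,0],[0,0,0,-0.138,0,0],[0,0,0,-0.138,0,0],[0,0,0,-0.138,0,0],[0,0,0,-0.138,0,0]])

```text
clock: 3.4
position: [0.5213, -0.1459, 0.1929]
tool_rot: [0.684, 1.565, -0.596]
force: [-0.9, -0.7, -0.3]
grip_width: 0.0773
```

```bash
python3 - <<'E'
from h import *
plan([.509,-.162,.05],.24);print(bot.tip_extent)
E
```

```text
clock 3.4 pos [ 0.5213 -0.1459  0.1929] F [-0.9 -0.7 -0.3] grip 0.0773 q7 [ 0.53  0.49 -0.5   1.86  0.3   0.87  0.18]
tool axes (cols) :
 [[ 0.004  0.958  0.287]
 [-0.003  0.287 -0.958]
 [-1.     0.003  0.004]]
world shift mm [ -12.3  -16.1 -142.9]  tool shift [142.9 -16.9  11.3]  tool turn [ 0.051  0.004 -0.004] shift in target axes [142.9 -15.8  12.7]
0.011
```

>>> jog_arm(commands=[[30,-16,12,0.05,0.004,-0.004],[40,0,0,0,0,0],[30,0,0,0,0,0],[25,0,0,0,0,0],[0,0,0,0,0,0],[0,0,0,0,0,0]])

```text
clock: 4.0
position: [0.5108, -0.1637, 0.0657]
tool_rot: [1.055, 1.567, -0.272]
force: [-0.1, 0.2, 0.4]
grip_width: 0.0771
```

```bash
python3 - <<'E'
from h import *
plan([.509,-.162,.014],.24);print(bot.tip_extent)
im=grab_frame('top');cv2.imwrite('pics/t1.png',cv2.resize(im[200:300,270:390,::-1],None,fx=5,fy=5,interpolation=2))
im=grab_frame('side');cv2.imwrite('pics/s1.png',cv2.resize(im[220:340,190:310,::-1],None,fx=5,fy=5,interpolation=2))
E
```

```text
clock 4.0 pos [ 0.5108 -0.1637  0.0657] F [-0.1  0.2  0.4] grip 0.0771 q7 [ 0.48  0.67 -0.39  1.95  0.43  0.6   0.06]
tool axes (cols) :
 [[ 0.003  0.97   0.242]
 [-0.001  0.242 -0.97 ]
 [-1.     0.003  0.002]]
world shift mm [ -1.8   1.7 -51.7]  tool shift [51.7 -1.5 -2.2]  tool turn [ 0.004  0.002 -0.003] shift in target axes [51.7 -1.3 -2.1]
0.011
```

View pics/t1.png

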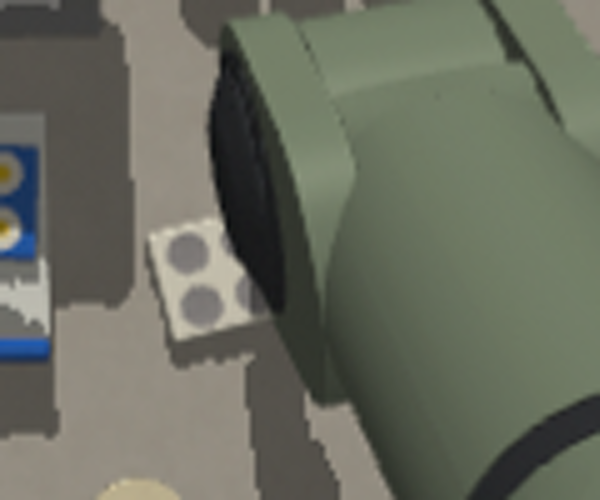

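View pics/s1.png

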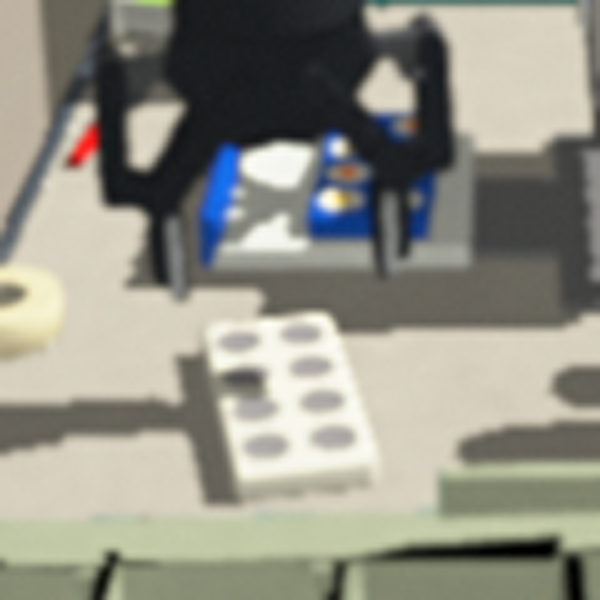

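>>> jog_arm(commands=[[20,-1.4,-2.1,0,0,0],[20,0,0,0,0,0],[8,0,0,0,0,0],[0,0,0,0,0,0],[0,0,0,0,0,0]])

```text
clock: 4.6
position: [0.5134, -0.1636, 0.0235]
tool_rot: [1.021, 1.556, -0.307]
force: [0.5, 0.8, 0.2]
grip_width: 0.0773
```

```bash
python3 - <<'E'
from h import *
plan([.509,-.162,.014],.24)
im=grab_frame('side');cv2.imwrite('pics/s2.png',cv2.resize(im[220:340,190:310,::-1],None,fx=5,fy=5,interpolation=2))
E
```

```text
clock 4.6 pos [ 0.5134 -0.1636  0.0235] F [0.5 0.8 0.2] grip 0.0773 q7 [ 0.44  0.73 -0.34  1.96  0.48  0.51  0.01]
tool axes (cols) :
 [[ 0.014  0.971  0.241]
 [-0.004  0.241 -0.971]
 [-1.     0.012  0.008]]
world shift mm [-4.4  1.6 -9.5]  tool shift [ 9.5 -4.  -2.7]  tool turn [ 0.003  0.008 -0.012] shift in target axes [ 9.5 -3.9 -2.6]
```

View pics/s2.png

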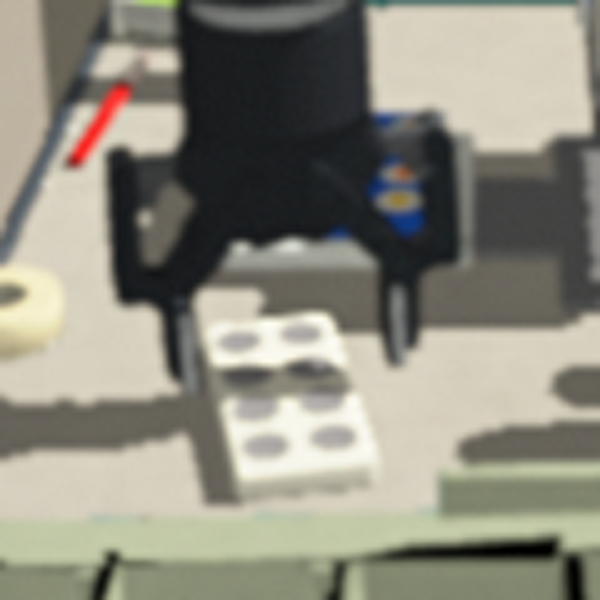

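>>> jog_arm(commands=[[6,-4,-2.6,0.003,0.008,-0.012],[6,0,0,0,0,0],[2,0,0,0,0,0],[0,0,0,0,0,0]])

```text
clock: 5.05
position: [0.5094, -0.1624, 0.01]
tool_rot: [1.497, 1.569, 0.165]
force: [-0.6, 0.6, 1.0]
grip_width: 0.0769
```

```bash
python3 - <<'E'
from h import *
plan([.509,-.162,.009],.24)
E
```

```text
clock 5.05 pos [ 0.5094 -0.1624  0.01  ] F [-0.6  0.6  1. ] grip 0.0769 q7 [ 0.44  0.76 -0.33  1.96  0.48  0.5   0.  ]
tool axes (cols) :
 [[ 0.001  0.972  0.237]
 [ 0.     0.237 -0.972]
 [-1.     0.002  0.   ]]
world shift mm [-0.4  0.4 -1. ]  tool shift [ 1.  -0.3 -0.5]  tool turn [-0.001  0.    -0.002] shift in target axes [ 1.  -0.3 -0.5]
```

Close and lift.

>>> jog_arm(commands=[[0,0,0,0,0,0],[0,0,0,0,0,0],[0,0,0,0,0,0],[0,0,0,0,0,0],[0,0,0,0,0,0],[0,0,0,0,0,0]], gripper=180, newtons=35)

```text
clock: 5.65
position: [0.5094, -0.1624, 0.0103]
tool_rot: [1.425, 1.569, 0.093]
force: [-0.3, -1.0, -1.4]
grip_width: 0.0551
```

>>> jog_arm(commands=[[-10,0,0,0,0,0],[-20,0,0,0,0,0],[-30,0,0,0,0,0],[-30,0,0,0,0,0],[-20,0,0,0,0,0],[0,0,0,0,0,0]])

```text
clock: 6.25
position: [0.5087, -0.1618, 0.127]
tool_rot: [2.244, 1.57, 0.914]
force: [0.3, -0.8, -1.0]
grip_width: 0.055
```

```bash
python3 - <<'E'
from h import *
plan([.537,.0167,.06],-.028)
im=grab_frame('side');cv2.imwrite('pics/s3.png',cv2.resize(im[180:340,190:330,::-1],None,fx=3.7,fy=3.7,interpolation=2))
im=grab_frame('top');cv2.imwrite('pics/t3.png',cv2.resize(im[180:300,220:370,::-1],None,fx=4,fy=4,interpolation=2))
E
```

```text
clock 6.25 pos [ 0.5087 -0.1618  0.127 ] F [ 0.3 -0.8 -1. ] grip 0.055 q7 [ 0.53  0.57 -0.45  1.92  0.36  0.73  0.11]
tool axes (cols) :
 [[ 0.     0.971  0.238]
 [ 0.001  0.238 -0.971]
 [-1.     0.001 -0.   ]]
world shift mm [ 28.3 178.5 -67. ]  tool shift [  67.1   69.9 -166.6]  tool turn [ 0.269 -0.    -0.   ] shift in target axes [  67.    23.3 -179.2]
```

View pics/s3.png

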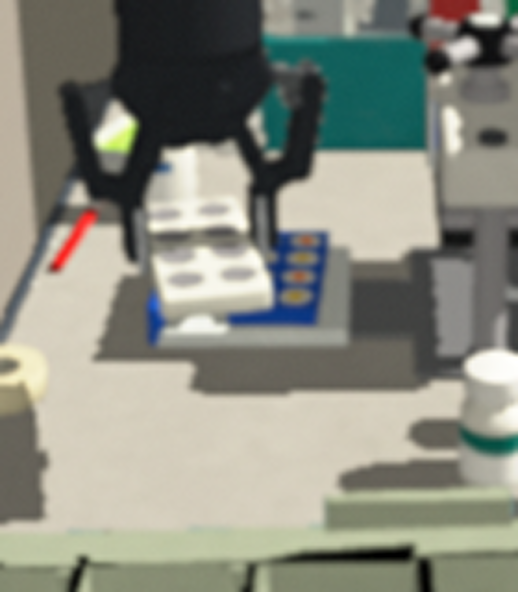

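View pics/t3.png

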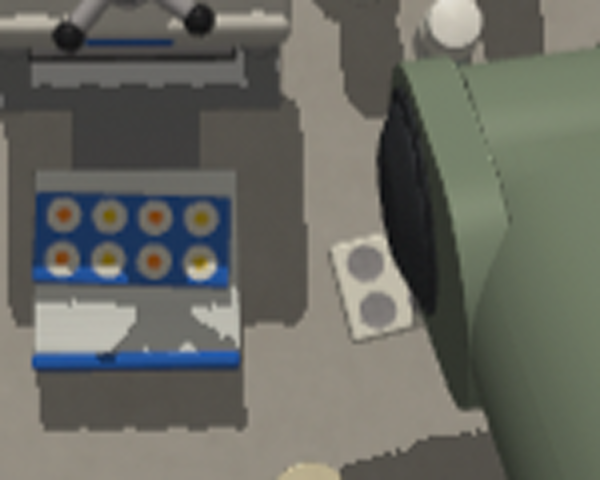

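```bash
python3 - <<'E'
from h import *
c=lambda p:(np.array(p,float)+.5)/4-.5+[220,180]
W=unproj('top',c([(353,341),(330,245)]),.1307)
s=observe();R=Ro.from_euler('xyz',s['tool_rot']).as_matrix()
print(W, (W-s['position'])@R*1000)
c=lambda p:(np.array(p,float)+.5)/3.7-.5+[190,180]
W=unproj('side',c([(165,304),(272,291),(241,198),(146,207)]),.1307)
print(W, (W-s['position'])@R*1000)
E
```

```text
[[ 0.46708853 -0.1090716   0.1307    ]
 [ 0.5207363  -0.09711032  0.1307    ]] [[ -5.92109136 -26.94745122 -60.82053446]
 [ -6.02828488  28.00524669 -59.66094667]]
[[ 0.4995348  -0.23551626  0.1307    ]
 [ 0.55119518 -0.22129059  0.1307    ]
 [ 0.52626924 -0.10369616  0.1307    ]
 [ 0.47418169 -0.11610747  0.1307    ]] [[ -6.13855826 -25.54913413  69.71302169]
 [ -6.23868935  28.01266309  68.20006888]
 [ -6.04826859  31.81047606 -51.94690255]
 [ -5.94510359 -21.73407555 -52.29783291]]
```

>>> jog_arm(commands=[[0,0,0,0.135,0,0],[0,0,0,0.135,0,0],[0,5,-36,0,0,0],[0,5,-36,0,0,0],[0,5,-36,0,0,0],[0,5,-36,0,0,0],[0,3,-25,0,0,0],[0,0,0,0,0,0],[0,0,0,0,0,0]])

```text
clock: 7.25
position: [0.5329, 0.012, 0.1149]
tool_rot: [-1.634, 1.554, 3.036]
force: [-0.2, -1.0, -0.3]
grip_width: 0.0549
```

```bash
python3 - <<'E'
from h import *
plan([.5365,.0167,.06],-.028)
E
```

```text
clock 7.25 pos [0.5329 0.012  0.1149] F [-0.2 -1.  -0.3] grip 0.0549 q7 [ 0.14  0.58 -0.37  1.92  0.3   0.71 -0.45]
tool axes (cols) :
 [[-0.017  0.999 -0.042]
 [ 0.002 -0.042 -0.999]
 [-1.    -0.017 -0.001]]
world shift mm [  3.6   4.7 -54.9]  tool shift [54.8  4.3 -4.8]  tool turn [-0.014 -0.001  0.017] shift in target axes [54.9  3.4 -4.8]
```

>>> jog_arm(commands=[[15,3.5,-4.8,-0.014,-0.001,0.017],[15,0,0,0,0,0],[15,0,0,0,0,0],[8,0,0,0,0,0],[0,0,0,0,0,0],[0,0,0,0,0,0]])

```text
clock: 7.85
position: [0.5345, 0.0116, 0.0576]
tool_rot: [-1.082, 1.566, -2.686]
force: [0.8, 0.3, -1.1]
grip_width: 0.0549
```

```bash
python3 - <<'E'
from h import *
plan([.5365,.0167,.0435],-.028)
im=grab_frame('side');cv2.imwrite('pics/s4.png',cv2.resize(im[200:300,210:330,::-1],None,fx=5,fy=5,interpolation=2))
im=grab_frame('top');cv2.imwrite('pics/t4.png',cv2.resize(im[180:300,200:350,::-1],None,fx=4,fy=4,interpolation=2))
E
```

```text
clock 7.85 pos [0.5345 0.0116 0.0576] F [ 0.8  0.3 -1.1] grip 0.0549 q7 [ 0.1   0.67 -0.32  1.95  0.37  0.58 -0.5 ]
tool axes (cols) :
 [[-0.004  0.999 -0.033]
 [-0.002 -0.033 -0.999]
 [-1.    -0.004  0.002]]
world shift mm [  2.    5.1 -14.1]  tool shift [14.1  1.9 -5.2]  tool turn [-0.005  0.002  0.004] shift in target axes [14.1  1.8 -5.1]
```

View pics/s4.png

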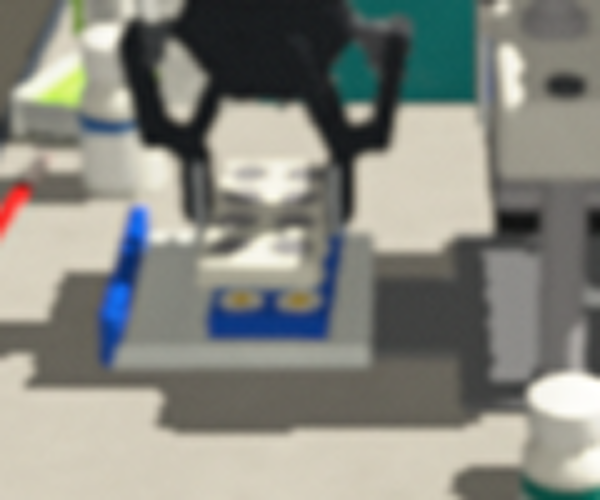

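View pics/t4.png

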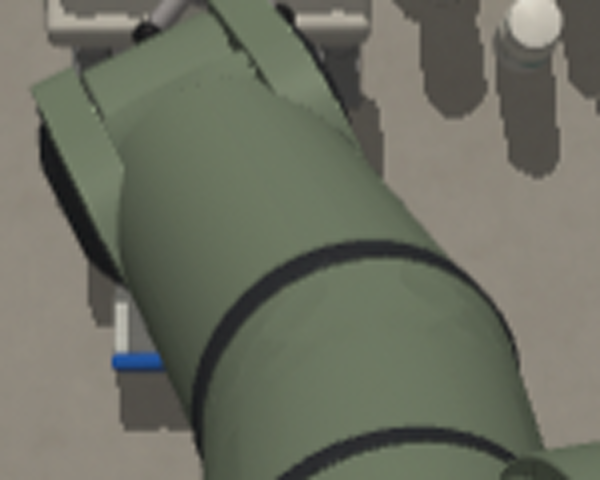

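```bash
python3 - <<'E'
from h import *
im=cv2.imread('pics/s4.png')
c=lambda u:((u-[210,200]+.5)*5-.5)
def dr(x,y,z,yaw,col,lx=.056,ly=.12):
    q=c(proj('side',box(x,y,z,yaw,lx,ly)));print(q.round(0).tolist());cv2.polylines(im,[q.round().astype(int)],1,col,1)
dr(.537,.0167,.032,-.028,(0,255,0));dr(.537,.0167,.020,-.028,(0,255,255))
dr(.5345,.0116,.0473,-.033,(0,0,255));dr(.5345,.0116,.0613,-.033,(255,0,255))
dr(.458+.062,.0145,.020,.009,(255,255,0),.124,.126)
cv2.imwrite('pics/s4o.png',im)
E
```

```text
[[203.0, 314.0], [231.0, 206.0], [341.0, 207.0], [325.0, 315.0]]
[[204.0, 337.0], [232.0, 228.0], [341.0, 229.0], [325.0, 338.0]]
[[194.0, 288.0], [225.0, 182.0], [336.0, 184.0], [318.0, 290.0]]
[[193.0, 260.0], [224.0, 157.0], [335.0, 158.0], [317.0, 262.0]]
[[97.0, 344.0], [127.0, 228.0], [371.0, 227.0], [367.0, 342.0]]
```

View pics/s4o.png

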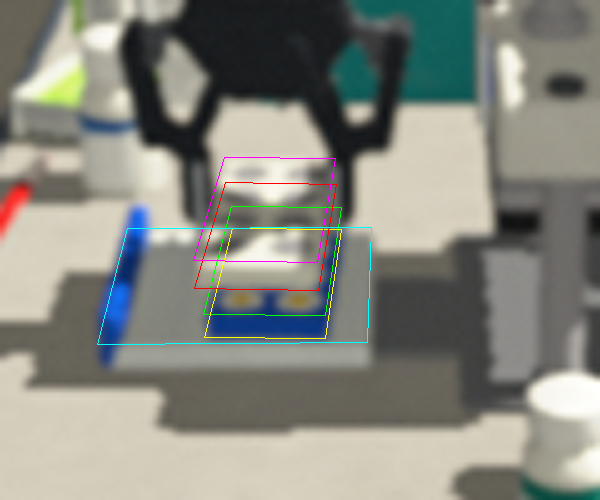

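>>> jog_arm(commands=[[4,1.9,-5.2,-0.005,0.002,0.004],[4,0,0,0,0,0],[0,0,0,0,0,0],[0,0,0,0,0,0]])

```text
clock: 8.35
position: [0.5378, 0.0174, 0.0505]
tool_rot: [1.704, 1.567, 0.106]
force: [-1.1, 0.2, -1.1]
grip_width: 0.0548
```

```bash
python3 - <<'E'
from h import *
plan([.5365,.0167,.043],-.028)
E
```

```text
clock 8.35 pos [0.5378 0.0174 0.0505] F [-1.1  0.2 -1.1] grip 0.0548 q7 [ 0.09  0.69 -0.32  1.95  0.38  0.56 -0.51]
tool axes (cols) :
 [[ 0.003  1.    -0.027]
 [ 0.    -0.027 -1.   ]
 [-1.     0.003 -0.   ]]
world shift mm [-1.3 -0.7 -7.5]  tool shift [ 7.5 -1.3  0.8]  tool turn [ 0.001 -0.    -0.003] shift in target axes [ 7.5 -1.3  0.8]
```

>>> jog_arm(commands=[[4,-1.2,0.7,0,0,-0.003],[3,0,0,0,0,0],[0,0,0,0,0,0],[0,0,0,0,0,0],[0,0,0,0,0,0]])

```text
clock: 8.85
position: [0.5364, 0.0166, 0.0429]
tool_rot: [-2.745, 1.57, 1.94]
force: [-0.3, -0.3, -1.0]
grip_width: 0.055
```

```bash
python3 - <<'E'
from h import *
plan([.5365,.0167,.042],-.028)
im=grab_frame('side');cv2.imwrite('pics/s5.png',cv2.resize(im[200:300,210:330,::-1],None,fx=5,fy=5,interpolation=2))
E
```

```text
clock 8.85 pos [0.5364 0.0166 0.0429] F [-0.3 -0.3 -1. ] grip 0.055 q7 [ 0.08  0.7  -0.31  1.95  0.39  0.55 -0.52]
tool axes (cols) :
 [[-0.     1.    -0.027]
 [ 0.    -0.027 -1.   ]
 [-1.    -0.    -0.   ]]
world shift mm [ 0.1  0.1 -0.9]  tool shift [ 0.9  0.1 -0.1]  tool turn [ 0.001 -0.     0.   ] shift in target axes [ 0.9  0.1 -0.1]
```

View pics/s5.png

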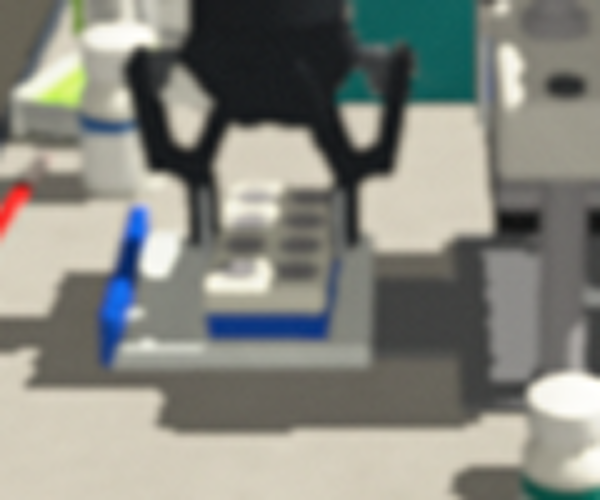

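>>> jog_arm(commands=[[0.8,0.5,0,0,0,0],[0,0,0,0,0,0],[0,0,0,0,0,0]])

```text
clock: 9.2
position: [0.5371, 0.0166, 0.0423]
tool_rot: [2.324, 1.57, 0.726]
force: [1.6, 0.0, -0.2]
grip_width: 0.0551
```

>>> jog_arm(commands=[[0,0,0,0,0,0],[0,0,0,0,0,0],[0,0,0,0,0,0],[0,0,0,0,0,0],[0,0,0,0,0,0],[0,0,0,0,0,0]], gripper=35)

```text
clock: 9.8
position: [0.5374, 0.0166, 0.0424]
tool_rot: [2.01, 1.57, 0.412]
force: [-0.6, 0.0, 0.4]
grip_width: 0.0737
```

>>> jog_arm(commands=[[-10,0,0,0,0,0],[-20,0,0,0,0,0],[-35,0,0,0,0,0],[-35,0,0,0,0,0],[0,0,0,0,0,0]])

```text
clock: 10.3
position: [0.5367, 0.017, 0.148]
tool_rot: [-2.243, 1.57, 2.443]
force: [-0.2, -0.3, -1.0]
grip_width: 0.0735
```

```bash
python3 - <<'E'
from h import *
plan([.43,.0142,.11],0)
im=grab_frame('side');cv2.imwrite('pics/s6.png',cv2.resize(im[200:300,210:330,::-1],None,fx=5,fy=5,interpolation=2))
E
```

```text
clock 10.3 pos [0.5367 0.017  0.148 ] F [-0.2 -0.3 -1. ] grip 0.0735 q7 [ 0.15  0.53 -0.4   1.9   0.29  0.76 -0.43]
tool axes (cols) :
 [[-0.001  1.    -0.026]
 [ 0.001 -0.026 -1.   ]
 [-1.    -0.001 -0.001]]
world shift mm [-106.7   -2.8  -38. ]  tool shift [  38.1 -106.5    5.7]  tool turn [-0.026 -0.001  0.001] shift in target axes [  38.  -106.7    2.8]
```

View pics/s6.png

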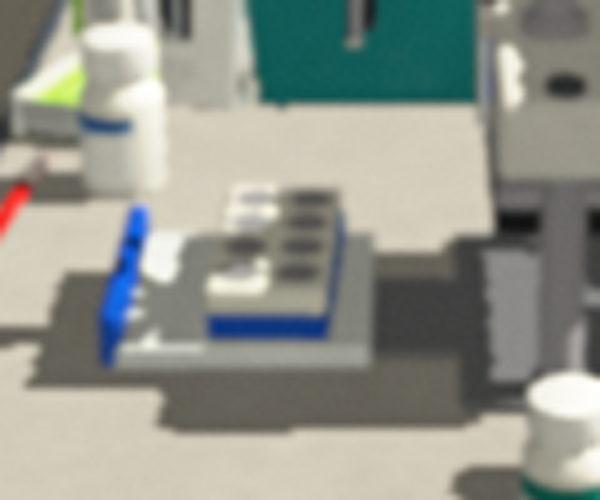

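>>> jog_arm(commands=[[0,-25,1.4,-0.026,0,0],[0,-30,0.5,0,0,0],[0,-30,0.5,0,0,0],[0,-28,0.5,0,0,0],[10,0,0,0,0,0],[20,0,0,0,0,0],[20,0,0,0,0,0],[0,0,0,0,0,0]], gripper=255)

```text
clock: 11.15
position: [0.417, 0.0138, 0.0942]
tool_rot: [-1.531, 1.567, -3.102]
force: [-0.1, 0.3, 0.6]
grip_width: -0.0001
```

```bash
python3 - <<'E'
from h import *
plan([.42,.0142,.027],0)
im=grab_frame('top');cv2.imwrite('pics/t7.png',cv2.resize(im[180:320,190:340,::-1],None,fx=4,fy=4,interpolation=2))
im=grab_frame('side');cv2.imwrite('pics/s7.png',cv2.resize(im[180:320,190:340,::-1],None,fx=4,fy=4,interpolation=2))
E
```

```text
clock 11.15 pos [0.417  0.0138 0.0942] F [-0.1  0.3  0.6] grip -0.0001 q7 [ 0.12  0.48 -0.37  2.23  0.36  0.49 -0.53]
tool axes (cols) :
 [[-0.004  1.     0.   ]
 [-0.     0.    -1.   ]
 [-1.    -0.004  0.   ]]
world shift mm [  3.    0.4 -67.2]  tool shift [67.2  3.3 -0.4]  tool turn [0.    0.    0.004] shift in target axes [67.2  3.  -0.4]
```

View pics/t7.png

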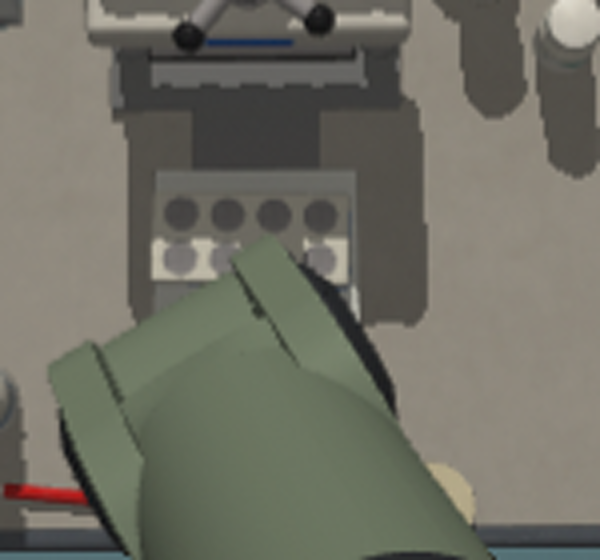

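View pics/s7.png

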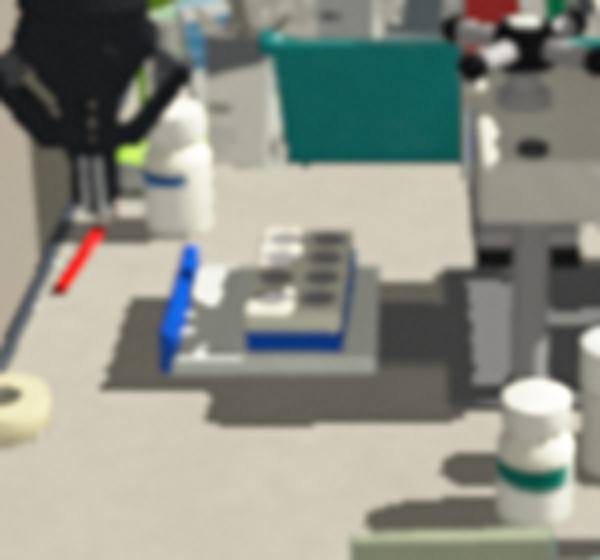

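>>> jog_arm(commands=[[20,0,0,0,0,0],[25,0,0,0,0,0],[18,0,0,0,0,0],[0,0,0,0,0,0],[0,0,0,0,0,0.11],[0,0,0,0,0,0.11],[0,0,0,0,0,0.11],[0,0,0,0,0,0]])

```text
clock: 12.05
position: [0.4258, -0.0007, 0.0363]
tool_rot: [1.229, 1.429, -0.348]
force: [0.5, 1.6, 0.5]
grip_width: 0.0001
```

```bash
python3 - <<'E'
from h import *
plan([.44,.0142,.027],0)
im=grab_frame('side');cv2.imwrite('pics/s8.png',cv2.resize(im[180:320,190:340,::-1],None,fx=4,fy=4,interpolation=2))
E
```

```text
clock 12.05 pos [ 0.4258 -0.0007  0.0363] F [0.5 1.6 0.5] grip 0.0001 q7 [-0.01  0.59 -0.23  2.34  1.1   0.22 -1.27]
tool axes (cols) :
 [[ 0.132  0.991 -0.009]
 [-0.048 -0.003 -0.999]
 [-0.99   0.133  0.047]]
world shift mm [14.2 14.9 -9.3]  tool shift [ 10.4  12.8 -15.5]  tool turn [-0.006  0.048 -0.133] shift in target axes [  9.3  14.2 -14.9]
```

View pics/s8.png

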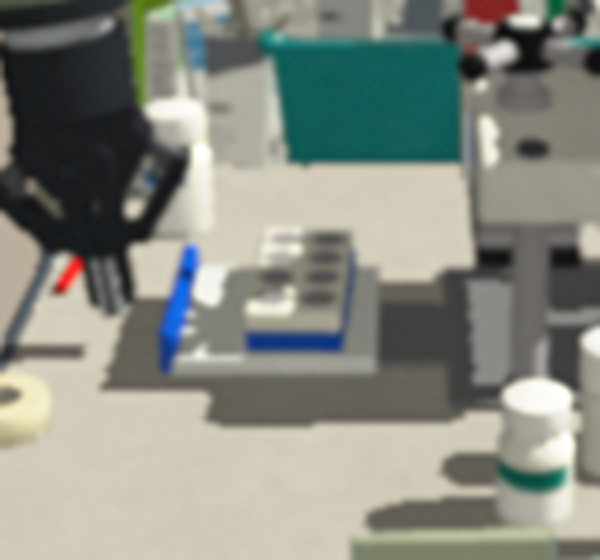

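>>> jog_arm(commands=[[0,0,0,-0.006,0.048,-0.133],[5,5,-15,0,0,0],[4,0,0,0,0,0],[0,0,0,0,0,0]])

```text
clock: 12.5
position: [0.4366, 0.0079, 0.0269]
tool_rot: [1.084, 1.488, -0.497]
force: [-0.1, 0.8, -0.5]
grip_width: -0.0002
```

```bash
python3 - <<'E'
from h import *
plan([.44,.0142,.027],0)
E
```

```text
clock 12.5 pos [0.4366 0.0079 0.0269] F [-0.1  0.8 -0.5] grip -0.0002 q7 [ 0.08  0.63 -0.35  2.26  0.9   0.33 -1.08]
tool axes (cols) :
 [[ 0.072  0.997 -0.012]
 [-0.039 -0.009 -0.999]
 [-0.997  0.073  0.039]]
world shift mm [3.4 6.3 0.1]  tool shift [-0.1  3.4 -6.3]  tool turn [-0.01   0.039 -0.073] shift in target axes [-0.1  3.4 -6.3]
```

>>> jog_arm(commands=[[0,2,-6,-0.01,0.039,-0.04],[0,4,0,0,0,0],[0,6,0,0,0,0],[0,8,0,0,0,0],[0,8,0,0,0,0],[0,8,0,0,0,0],[0,8,0,0,0,0],[0,8,0,0,0,0],[0,4,0,0,0,0]])

```text
clock: 13.4
position: [0.4945, 0.0148, 0.0292]
tool_rot: [1.446, 1.541, -0.121]
force: [-2.2, -0.5, -1.0]
grip_width: 0.0
```

```bash
python3 - <<'E'
from h import *
plan([.571,.0150,.027],0)
im=grab_frame('side');cv2.imwrite('pics/s9.png',cv2.resize(im[180:320,190:340,::-1],None,fx=4,fy=4,interpolation=2))
E
```

```text
clock 13.4 pos [0.4945 0.0148 0.0292] F [-2.2 -0.5 -1. ] grip 0.0 q7 [ 0.23  0.71 -0.51  2.08  0.74  0.51 -0.84]
tool axes (cols) :
 [[ 0.029  1.     0.004]
 [-0.004  0.004 -1.   ]
 [-1.     0.029  0.004]]
world shift mm [76.5  0.2 -2.2]  tool shift [ 4.5 76.4  0.1]  tool turn [ 0.004  0.004 -0.029] shift in target axes [ 2.2 76.5 -0.2]
```

View pics/s9.png

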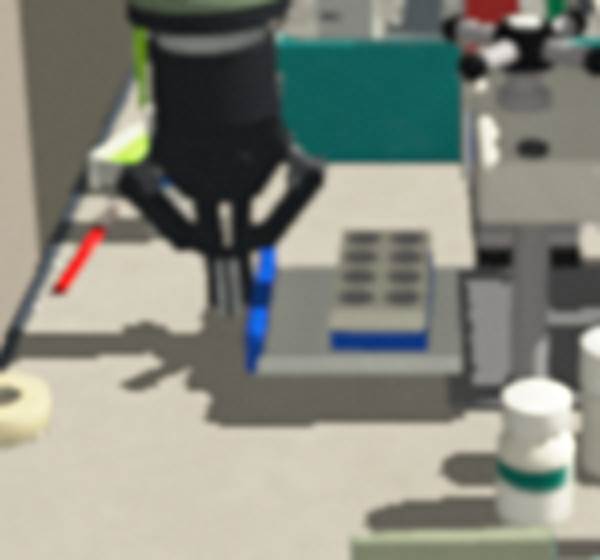

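>>> jog_arm(commands=[[1,6,0,0.004,0.004,0.04],[1,8,0,0,0,0.05],[1,8,0,0,0,0.05],[1.4,8,0,0,0,0.05],[1.8,6,0,0,0,0.03],[0,0,0,0,0,0]])

```text
clock: 14.05
position: [0.5325, 0.0152, 0.0279]
tool_rot: [1.581, 1.315, 0.009]
force: [-0.4, 0.7, -0.3]
grip_width: -0.0001
```

```bash
python3 - <<'E'
from h import *
plan([.571,.0150,.027],0)
im=grab_frame('side');cv2.imwrite('pics/s10.png',cv2.resize(im[180:320,190:340,::-1],None,fx=4,fy=4,interpolation=2))
E
```

```text
clock 14.05 pos [0.5325 0.0152 0.0279] F [-0.4  0.7 -0.3] grip -0.0001 q7 [-0.01  0.67 -0.19  2.18  1.24  0.16 -1.37]
tool axes (cols) :
 [[ 0.253  0.967 -0.   ]
 [ 0.002 -0.001 -1.   ]
 [-0.967  0.253 -0.002]]
world shift mm [38.5 -0.2 -0.9]  tool shift [10.6 37.1  0.2]  tool turn [-0.    -0.002 -0.256] shift in target axes [ 0.9 38.5  0.2]
```

View pics/s10.png

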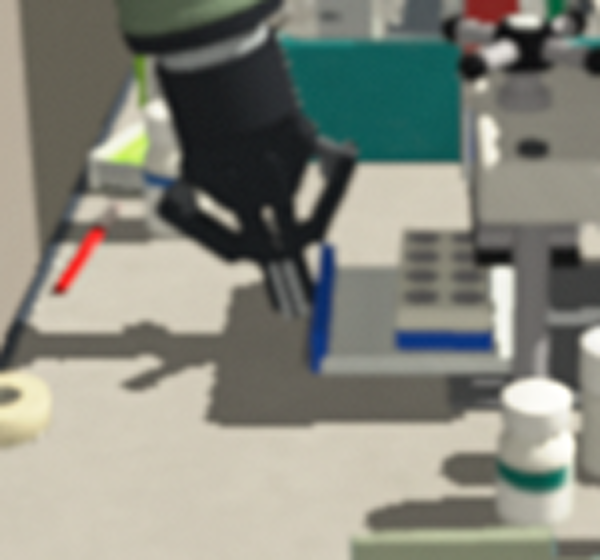

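>>> jog_arm(commands=[[2,7,0,0,0,-0.03],[2,8,0,0,0,0],[2,8,0,0,0,0],[1.5,6,0,0,0,0],[1,4,0,0,0,0]])

```text
clock: 14.6
position: [0.566, 0.0176, 0.0278]
tool_rot: [1.627, 1.353, 0.056]
force: [-3.5, -1.5, 2.0]
grip_width: -0.0
```

```bash
python3 - <<'E'
from h import *
plan([.571,.0150,.027],0)
im=grab_frame('side');cv2.imwrite('pics/s11.png',cv2.resize(im[180:320,190:340,::-1],None,fx=4,fy=4,interpolation=2))
E
```

```text
clock 14.6 pos [0.566  0.0176 0.0278] F [-3.5 -1.5  2. ] grip -0.0 q7 [ 0.16  0.72 -0.4   2.05  0.99  0.33 -1.06]
tool axes (cols) :
 [[ 0.216  0.976  0.001]
 [ 0.012 -0.001 -1.   ]
 [-0.976  0.216 -0.012]]
world shift mm [ 5.  -2.6 -0.8]  tool shift [1.8 4.7 2.6]  tool turn [-0.    -0.012 -0.218] shift in target axes [0.8 5.  2.6]
```

View pics/s11.png

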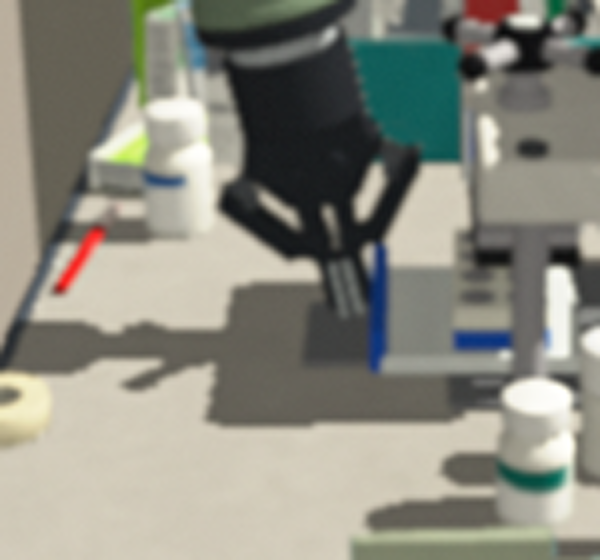

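>>> jog_arm(commands=[[1.2,5,2,0,-0.012,0],[1.2,5,0,0,0,0],[1,4,0,0,0,0]])

```text
clock: 14.95
position: [0.577, 0.0156, 0.0263]
tool_rot: [1.561, 1.361, -0.011]
force: [-54.1, 0.3, 34.5]
grip_width: -0.0002
```

>>> jog_arm(commands=[[1,4,0,0,0,0],[0.8,3,0,0,0,0]])

```text
clock: 15.15
position: [0.5764, 0.0154, 0.024]
tool_rot: [1.537, 1.374, -0.033]
force: [-24.9, -0.2, 18.5]
grip_width: 0.0003
```

```bash
python3 - <<'E'
from h import *
plan([.571,.0150,.027],0)
im=grab_frame('side');cv2.imwrite('pics/s12.png',cv2.resize(im[180:320,190:340,::-1],None,fx=4,fy=4,interpolation=2))
E
```

```text
clock 15.15 pos [0.5764 0.0154 0.024 ] F [-24.9  -0.2  18.5] grip 0.0003 q7 [ 0.17  0.74 -0.43  2.01  0.96  0.39 -1.02]
tool axes (cols) :
 [[ 0.195  0.981  0.001]
 [-0.006  0.002 -1.   ]
 [-0.981  0.195  0.007]]
world shift mm [-5.4 -0.4  3. ]  tool shift [-4.  -4.7  0.4]  tool turn [ 0.001  0.007 -0.197] shift in target axes [-3.  -5.4  0.4]
```

View pics/s12.png

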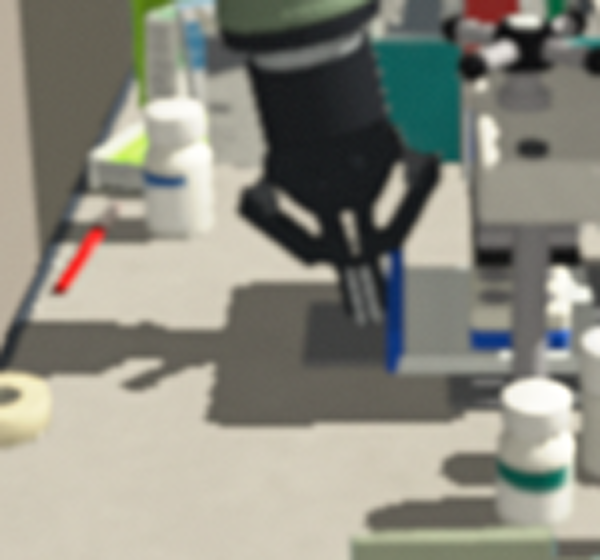

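>>> jog_arm(commands=[[-1,-6,0,0,0,0],[-3,-15,0,0,0,-0.05],[-5,-30,0,0,0,-0.05],[-5,-40,0,0,0,-0.09],[-10,-40,0,0,0,0],[-30,0,0,0,0,0]])

```text
clock: 15.8
position: [0.4389, 0.0171, 0.0641]
tool_rot: [-0.709, 1.562, -2.275]
force: [0.8, -1.5, 1.1]
grip_width: 0.0002
```

```bash
python3 - <<'E'
from h import *
plan([.45,.0150,.2],0)
im=grab_frame('side');cv2.imwrite('pics/s13.png',cv2.resize(im[170:310,240:390,::-1],None,fx=4,fy=4,interpolation=2))
im=grab_frame('top');cv2.imwrite('pics/t13.png',cv2.resize(im[120:260,190:340,::-1],None,fx=4,fy=4,interpolation=2))
E
```

```text
clock 15.8 pos [0.4389 0.0171 0.0641] F [ 0.8 -1.5  1.1] grip 0.0002 q7 [ 0.31  0.62 -0.63  2.18  0.71  0.57 -0.85]
tool axes (cols) :
 [[-0.006  1.     0.005]
 [-0.007  0.005 -1.   ]
 [-1.    -0.006  0.006]]
world shift mm [ 11.1  -2.1 135.9]  tool shift [-136.    10.3    3. ]  tool turn [0.005 0.007 0.006] shift in target axes [-135.9   11.1    2.1]
```

View pics/s13.png

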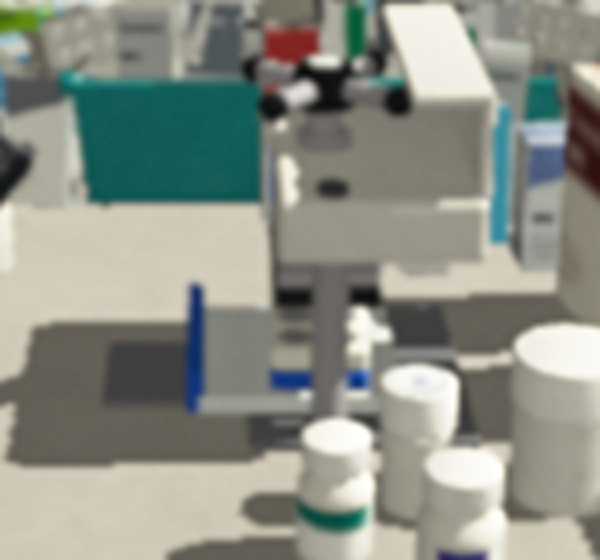

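View pics/t13.png

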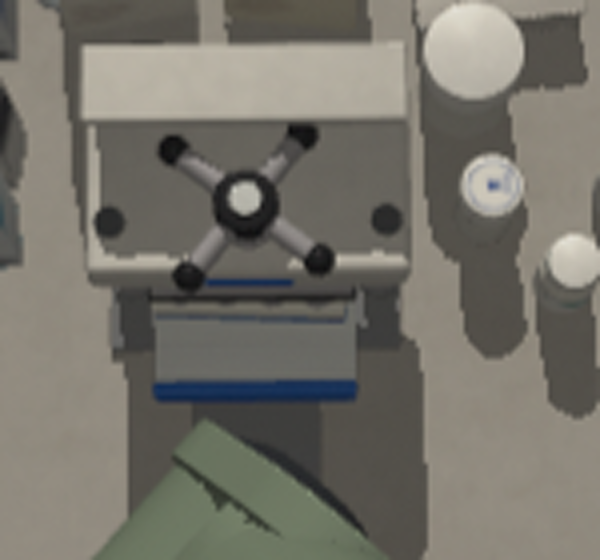

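```bash
python3 - <<'E'
from h import *
c=lambda p:(np.array(p,float)+.5)/4-.5+[190,120]
print('lip top face',unproj('top',c([(155,401),(356,398),(356,382),(155,385)]),.036).round(4))
print('lid front z.046',unproj('top',c([(156,315),(346,320)]),.046).round(4))
print('lid front, init fit was', box(.537,.0167,.046,-.028,.056,.12)[:2]+[.13,0.0012,0])
B=unproj('top',c([(173,150),(302,134),(320,259),(190,275)]),.186)
print('balls',B,B.mean(0))
for b in B: 
    d=b-[.668,.0155,.186];print(np.hypot(*d[:2]),np.arctan2(d[1],-d[0])-(-.009))
E
```

```text
lip top face [[ 0.5845  0.0763  0.036 ]
 [ 0.586  -0.0469  0.036 ]
 [ 0.596  -0.047   0.036 ]
 [ 0.5945  0.0764  0.036 ]]
lid front z.046 [[ 0.6362  0.0754  0.046 ]
 [ 0.6329 -0.0409  0.046 ]]
lid front, init fit was [[ 0.63733119 -0.04129258  0.046     ]
 [ 0.64069076  0.07866038  0.046     ]]
balls [[ 0.69870948  0.05560023  0.186     ]
 [ 0.70775413 -0.01485806  0.186     ]
 [ 0.6375262  -0.02447118  0.186     ]
 [ 0.62876033  0.04582295  0.186     ]] [0.66818754 0.01552348 0.186     ]
0.05050842176640397 2.233344447540593
0.05002001998889413 -2.480415520275581
0.05026278721834972 -0.9104100627980054
0.04959065205342394 0.6669106844986654
```

```bash
python3 - <<'E'
from h import *
for f,(c0,c1),(r0,r1) in (('t0',(232,276),(262,278)),('t13',(232,276),(208,226))):
    if f=='t0': im=cv2.imread('pics/top0.png').astype(float)
    else: im=grab_frame('top')[:,:,::-1].astype(float); cv2.imwrite('pics/top13.png',im)
    bl=im[:,:,0]-im[:,:,2]  # blue minus red
    res=[]
    for cc in range(c0,c1):
        p=bl[r0:r1,cc]; h=p.max()/2
        k=int(np.argmax(p>h)); e=r0+k-1+(h-p[k-1])/(p[k]-p[k-1])
        m=len(p)-1-int(np.argmax(p[::-1]>h)); g=r0+m+(p[m]-h)/(p[m]-p[m+1]) if m+1<len(p) else np.nan
        res.append((cc,e,g))
    res=np.array(res)
    W=unproj('top',res[:,:2],.036); G=unproj('top',res[:,[0,2]],.008); 
    print(f,'back edge x med',np.median(W[:,0]),'front-bottom x',np.nanmedian(G[:,0]), 'max blue',bl[r0:r1,c0:c1].max())
im=cv2.imread('pics/top0.png').astype(int);print(im[255:280,260])
im=cv2.imread('pics/top13.png').astype(int);print(im[205:225,260])
E
```

```text
t0 back edge x med 0.46776430722684736 front-bottom x 0.4603070969889868 max blue 133.0
t13 back edge x med 0.5965136011221364 front-bottom x 0.5896886400946092 max blue 66.0
[[ 99 104 104]
 [ 99 103 104]
 [ 98 103 104]
 [ 98 104 104]
 [100 105 105]
 [ 99 104 105]
 [ 99 105 106]
 [100 106 106]
 [100 106 106]
 [101 106 106]
 [100 106 107]
 [ 99 105 105]
 [115 101  95]
 [150  88  48]
 [155  84  37]
 [138  75  34]
 [102  55  25]
 [ 68  53  48]
 [ 71  78  81]
 [ 71  77  80]
 [ 71  77  80]
 [ 72  77  81]
 [ 71  78  81]
 [ 71  77  81]
 [ 71  78  81]]
[[ 98 104 104]
 [ 99 104 104]
 [ 99 105 105]
 [ 99 104 105]
 [ 99 105 105]
 [100 106 107]
 [100 106 107]
 [100 106 106]
 [101 106 106]
 [ 95  94  93]
 [ 83  55  38]
 [ 87  49  22]
 [ 88  50  23]
 [ 81  45  19]
 [ 69  42  23]
 [ 65  51  44]
 [ 60  61  62]
 [ 60  62  62]
 [ 60  62  63]
 [ 60  62  62]][ WARN:0@1.569] global loadsave.cpp:1063 imwrite_ Unsupported depth image for selected encoder is fallbacked to CV_8U.
```

>>> jog_arm(commands=[[-30,0,0,0.005,0.007,0.006],[-40,0,0,0,0,0],[-40,0,0,0,0,0],[-40,5,2,0,0,0],[-22,20,6,0,0,0],[0,40,8,0,0,0],[0,40,8,0,0,0],[0,40,8,0,0,0],[0,40,6,0,0,0],[0,25,4,0,0,0],[0,0,0,0,0,0]])

```text
clock: 17.05
position: [0.6675, -0.0276, 0.2437]
tool_rot: [1.635, 1.556, 0.06]
force: [-0.2, 0.5, -0.5]
grip_width: -0.0002
```

```bash
python3 - <<'E'
from h import *
plan([.6732,-.0242,.235],0)
E
```

```text
clock 17.05 pos [ 0.6675 -0.0276  0.2437] F [-0.2  0.5 -0.5] grip -0.0002 q7 [ 0.41  0.68 -0.77  1.46  0.5   1.18 -0.43]
tool axes (cols) :
 [[ 0.014  1.    -0.004]
 [ 0.001 -0.004 -1.   ]
 [-1.     0.014 -0.001]]
world shift mm [ 5.7  3.4 -8.7]  tool shift [ 8.8  5.5 -3.4]  tool turn [-0.004 -0.001 -0.014] shift in target axes [ 8.7  5.7 -3.4]
```

>>> jog_arm(commands=[[5,5.6,-3.4,-0.004,-0.001,-0.014],[5,0,0,0,0,0],[0,0,0,0,0,0],[0,0,0,0,0,0]])

```text
clock: 17.45
position: [0.6735, -0.0238, 0.2306]
tool_rot: [-1.303, 1.57, -2.874]
force: [-0.1, -0.1, -0.7]
grip_width: -0.0003
```

```bash
python3 - <<'E'
from h import *
plan([.6732,-.0242,.189],0)
im=grab_frame('side');cv2.imwrite('pics/s14.png',cv2.resize(im[120:260,240:390,::-1],None,fx=4,fy=4,interpolation=2))
im=grab_frame('top');cv2.imwrite('pics/t14.png',cv2.resize(im[120:260,190:340,::-1],None,fx=4,fy=4,interpolation=2))
E
```

```text
clock 17.45 pos [ 0.6735 -0.0238  0.2306] F [-0.1 -0.1 -0.7] grip -0.0003 q7 [ 0.4   0.71 -0.76  1.44  0.51  1.19 -0.43]
tool axes (cols) :
 [[-0.001  1.     0.   ]
 [-0.     0.    -1.   ]
 [-1.    -0.001  0.   ]]
world shift mm [ -0.3  -0.4 -41.6]  tool shift [41.6 -0.3  0.4]  tool turn [0.    0.    0.001] shift in target axes [41.6 -0.3  0.4]
```

View pics/s14.png

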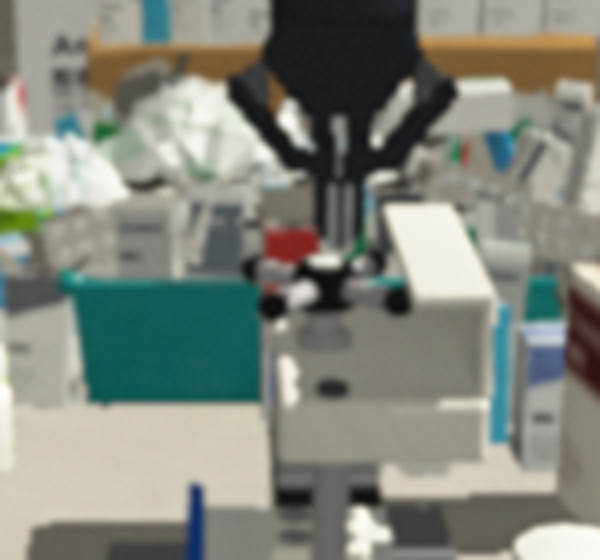

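View pics/t14.png

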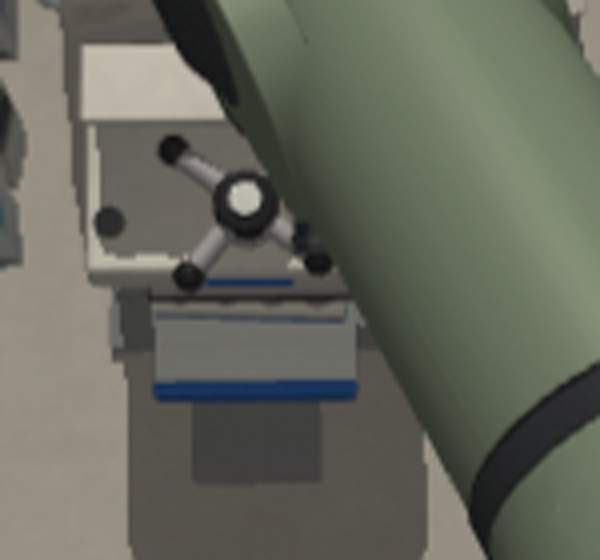

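>>> jog_arm(commands=[[20,0,0.4,0,0,0],[15,0,0,0,0,0],[8,0,0,0,0,0],[0,0,0,0,0,0],[0,0,0,0,0,0]])

```text
clock: 18.05
position: [0.6737, -0.025, 0.1883]
tool_rot: [1.1, 1.568, -0.472]
force: [0.0, -0.2, -0.1]
grip_width: 0.0001
```

```bash
cat >> h.py <<'E'
H=np.array([.668,.0155])
def arc(phis,Rr=.040,z=.189,maxd=None):
    plan([*(H+Rr*np.array([-np.cos(phis[0]),np.sin(phis[0])])),z],0)
    s=observe();p=np.array(s['position'])[:2];d=p-H
    print('R',np.hypot(*d).round(4),'phi',np.arctan2(d[1],-d[0]).round(3))
    q=p
    for f in phis:
        t=H+Rr*np.array([-np.cos(f),np.sin(f)]); w=(t-q)*1000; print(f'phi {f:.2f}: tool y {w[0]:.1f} z {-w[1]:.1f}'); q=t
E
python3 - <<'E'
from h import *
arc(np.arange(-1.5,1.8,.2))
E
```

```text
clock 18.05 pos [ 0.6737 -0.025   0.1883] F [ 0.  -0.2 -0.1] grip 0.0001 q7 [ 0.39  0.75 -0.74  1.48  0.54  1.11 -0.46]
tool axes (cols) :
 [[ 0.002  1.    -0.001]
 [-0.001 -0.001 -1.   ]
 [-1.     0.002  0.001]]
world shift mm [-8.5  0.6  0.7]  tool shift [-0.7 -8.5 -0.6]  tool turn [-0.001  0.001 -0.002] shift in target axes [-0.7 -8.5 -0.6]
R 0.0409 phi -1.71
phi -1.50: tool y -8.5 z -0.6
phi -1.30: tool y -7.9 z -1.4
phi -1.10: tool y -7.4 z -2.9
phi -0.90: tool y -6.7 z -4.3
phi -0.70: tool y -5.7 z -5.6
phi -0.50: tool y -4.5 z -6.6
phi -0.30: tool y -3.1 z -7.4
phi -0.10: tool y -1.6 z -7.8
phi 0.10: tool y 0.0 z -8.0
phi 0.30: tool y 1.6 z -7.8
phi 0.50: tool y 3.1 z -7.4
phi 0.70: tool y 4.5 z -6.6
phi 0.90: tool y 5.7 z -5.6
phi 1.10: tool y 6.7 z -4.3
phi 1.30: tool y 7.4 z -2.9
phi 1.50: tool y 7.9 z -1.4
phi 1.70: tool y 8.0 z 0.2
```

In position between two arms. First arc section.

>>> jog_arm(commands=[[0,-8.5,-0.6,0,0,0],[0,-8,-1.4,0,0,0],[0,-7.4,-3,0,0,0],[0,-6.7,-4.3,0,0,0],[0,-5.7,-5.6,0,0,0],[0,-4.5,-6.6,0,0,0],[0,-3,-7.4,0,0,0]])

```text
clock: 18.75
position: [0.6275, 0.0044, 0.1904]
tool_rot: [1.159, 1.563, -0.415]
force: [1.2, -4.0, -0.0]
grip_width: 0.0001
```

```bash
python3 - <<'E'
from h import *
arc(np.arange(-.3,1.8,.2))
im=grab_frame('side');cv2.imwrite('pics/s15.png',cv2.resize(im[120:260,240:390,::-1],None,fx=4,fy=4,interpolation=2))
E
```

```text
clock 18.75 pos [0.6275 0.0044 0.1904] F [ 1.2 -4.  -0. ] grip 0.0001 q7 [ 0.39  0.68 -0.76  1.62  0.53  1.05 -0.53]
tool axes (cols) :
 [[ 0.007  1.    -0.003]
 [-0.003 -0.003 -1.   ]
 [-1.     0.007  0.003]]
world shift mm [ 2.3 -0.7 -1.4]  tool shift [1.4 2.3 0.7]  tool turn [-0.003  0.003 -0.007] shift in target axes [1.4 2.3 0.7]
R 0.042 phi -0.268
phi -0.30: tool y 2.3 z 0.7
phi -0.10: tool y -1.6 z -7.8
phi 0.10: tool y 0.0 z -8.0
phi 0.30: tool y 1.6 z -7.8
phi 0.50: tool y 3.1 z -7.4
phi 0.70: tool y 4.5 z -6.6
phi 0.90: tool y 5.7 z -5.6
phi 1.10: tool y 6.7 z -4.3
phi 1.30: tool y 7.4 z -2.9
phi 1.50: tool y 7.9 z -1.4
phi 1.70: tool y 8.0 z 0.2
```

View pics/s15.png

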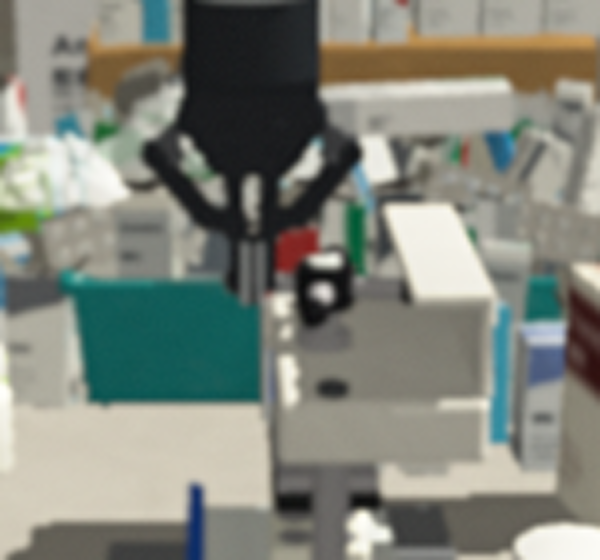

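>>> jog_arm(commands=[[1.4,0.7,-7,-0.003,0.003,-0.007],[0,0,-8,0,0,0],[0,1.6,-7.8,0,0,0],[0,3,-7.4,0,0,0],[0,4.5,-6.6,0,0,0],[0,5.7,-5.6,0,0,0],[0,6.7,-4.3,0,0,0],[0,7.4,-3,0,0,0]])

```text
clock: 19.6
position: [0.6572, 0.0602, 0.1883]
tool_rot: [-1.395, 1.566, -2.963]
force: [-2.7, -2.3, 1.4]
grip_width: -0.0002
```

```bash
python3 - <<'E'
from h import *
arc(np.arange(1.3,2.0,.2))
im=grab_frame('side');cv2.imwrite('pics/s16.png',cv2.resize(im[120:260,240:390,::-1],None,fx=4,fy=4,interpolation=2))
E
```

```text
clock 19.6 pos [0.6572 0.0602 0.1883] F [-2.7 -2.3  1.4] grip -0.0002 q7 [ 0.27  0.74 -0.75  1.52  0.53  1.1  -0.59]
tool axes (cols) :
 [[-0.005  1.     0.002]
 [-0.001  0.002 -1.   ]
 [-1.    -0.005  0.001]]
world shift mm [ 0.1 -6.2  0.7]  tool shift [-0.7  0.1  6.2]  tool turn [0.002 0.001 0.005] shift in target axes [-0.7  0.1  6.2]
R 0.046 phi 1.334
phi 1.30: tool y 0.1 z 6.2
phi 1.50: tool y 7.9 z -1.4
phi 1.70: tool y 8.0 z 0.2
phi 1.90: tool y 7.8 z 1.8
```

View pics/s16.png

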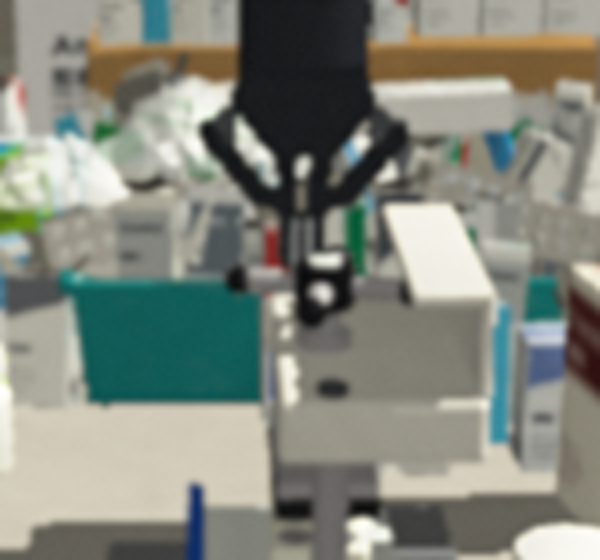

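>>> jog_arm(commands=[[0,7,3.5,0.002,0.001,0.005],[0,8,2.5,0,0,0],[0,8,2.5,0,0,0],[0,-3,0,0,0,0],[-25,0,0,0,0,0],[-20,0,0,0,0,0],[0,0,0,0,0,0]])

```text
clock: 20.35
position: [0.6802, 0.0518, 0.2335]
tool_rot: [2.958, 1.567, 1.388]
force: [0.5, 0.2, 0.4]
grip_width: -0.0001
```

```bash
python3 - <<'E'
from h import *
arc([-1.77])
im=grab_frame('side');cv2.imwrite('pics/s17.png',cv2.resize(im[120:260,240:390,::-1],None,fx=4,fy=4,interpolation=2))
im=grab_frame('top');cv2.imwrite('pics/t17.png',cv2.resize(im[120:260,190:340,::-1],None,fx=4,fy=4,interpolation=2))
E
```

```text
clock 20.35 pos [0.6802 0.0518 0.2335] F [0.5 0.2 0.4] grip -0.0001 q7 [ 0.28  0.72 -0.76  1.41  0.51  1.2  -0.53]
tool axes (cols) :
 [[ 0.001  1.     0.   ]
 [ 0.003  0.    -1.   ]
 [-1.     0.001 -0.003]]
world shift mm [ -4.3 -75.5 -44.5]  tool shift [44.2 -4.3 75.7]  tool turn [ 0.    -0.003 -0.001] shift in target axes [44.5 -4.3 75.5]
R 0.0383 phi 1.895
phi -1.77: tool y -4.3 z 75.5
```

View pics/s17.png

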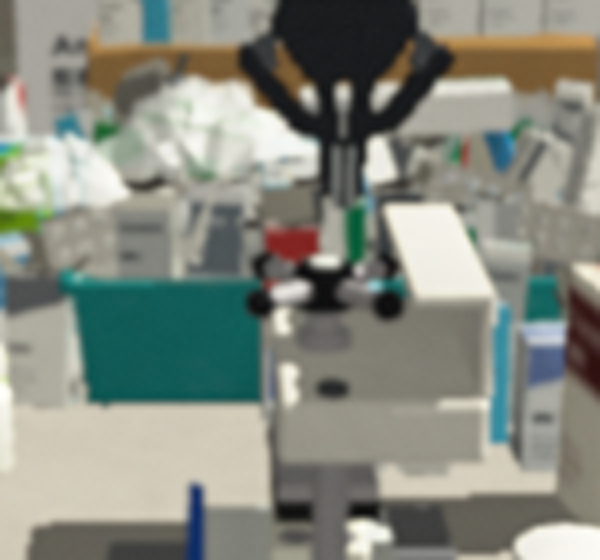

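View pics/t17.png

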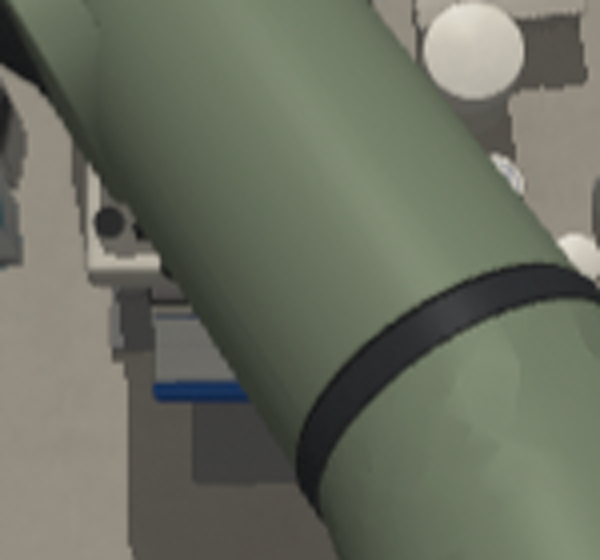

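```bash
cat >> h.py <<'E'
def balls(pts,off=(240,120),k=4):
    W=unproj('side',(np.array(pts,float)+.5)/k-.5+off,.186)
    # bias correction via hub: reference measured from first side picture not applied
    for w in W:
        d=w[:2]-H; print(w.round(4),np.hypot(*d).round(4),'phi',np.arctan2(d[1],-d[0]).round(3))
E
python3 - <<'E'
from h import *
balls([(260,301),(388,301),(267,265),(381,263)])
balls([(271,303),(398,299)]) # s14 reference, joint .667: phi -.903? 
E
```

```text
[ 0.6318 -0.0189  0.186 ] 0.0499 phi -0.759
[ 0.7025 -0.0199  0.186 ] 0.0494 phi -2.344
[0.6374 0.0484 0.186 ] 0.0449 phi 0.822
[0.7048 0.0513 0.186 ] 0.0513 phi 2.369
[ 0.6378 -0.0225  0.186 ] 0.0485 phi -0.898
[ 0.7084 -0.0164  0.186 ] 0.0515 phi -2.472
```

>>> jog_arm(commands=[[0,-3,25,0,-0.003,-0.001],[0,-4,30,0,0,0],[0,-4,21,0,0,0],[10,0,0,0,0,0],[20,0,0,0,0,0],[12,0,0,0,0,0],[0,0,0,0,0,0]])

```text
clock: 21.15
position: [0.6656, -0.0271, 0.1811]
tool_rot: [-1.505, 1.562, -3.075]
force: [-0.3, 0.6, -0.1]
grip_width: 0.0001
```

```bash
python3 - <<'E'
from h import *
arc(np.arange(-1.4,1.8,.2))
E
```

```text
clock 21.15 pos [ 0.6656 -0.0271  0.1811] F [-0.3  0.6 -0.1] grip 0.0001 q7 [ 0.4   0.75 -0.74  1.5   0.54  1.11 -0.45]
tool axes (cols) :
 [[-0.008  1.     0.001]
 [-0.001  0.001 -1.   ]
 [-1.    -0.008  0.001]]
world shift mm [-4.4  3.2  7.9]  tool shift [-7.8 -4.4 -3.2]  tool turn [0.001 0.001 0.008] shift in target axes [-7.9 -4.4 -3.2]
R 0.0427 phi -1.514
phi -1.40: tool y -4.4 z -3.2
phi -1.20: tool y -7.7 z -2.1
phi -1.00: tool y -7.1 z -3.6
phi -0.80: tool y -6.3 z -5.0
phi -0.60: tool y -5.1 z -6.1
phi -0.40: tool y -3.8 z -7.0
phi -0.20: tool y -2.4 z -7.6
phi -0.00: tool y -0.8 z -7.9
phi 0.20: tool y 0.8 z -7.9
phi 0.40: tool y 2.4 z -7.6
phi 0.60: tool y 3.8 z -7.0
phi 0.80: tool y 5.1 z -6.1
phi 1.00: tool y 6.3 z -5.0
phi 1.20: tool y 7.1 z -3.6
phi 1.40: tool y 7.7 z -2.1
phi 1.60: tool y 8.0 z -0.6
```

>>> jog_arm(commands=[[-6,-4.4,-3.2,0,0,0.008],[0,-7.7,-2.1,0,0,0],[0,-7.1,-3.6,0,0,0],[0,-6.3,-5,0,0,0],[0,-5,-6,0,0,0],[0,-3.8,-7,0,0,0],[0,-2.4,-7.6,0,0,0],[0,-0.5,-8,0,0,0],[0,1.5,-8,0,0,0],[0,3,-7.5,0,0,0]])

```text
clock: 22.15
position: [0.6302, 0.0352, 0.19]
tool_rot: [0.769, 1.566, -0.8]
force: [-1.1, -4.0, 2.1]
grip_width: 0.0001
```

```bash
python3 - <<'E'
from h import *
arc(np.arange(.4,2.1,.2))
E
```

```text
clock 22.15 pos [0.6302 0.0352 0.19  ] F [-1.1 -4.   2.1] grip 0.0001 q7 [ 0.33  0.69 -0.76  1.61  0.53  1.06 -0.57]
tool axes (cols) :
 [[ 0.003  1.     0.001]
 [-0.003  0.001 -1.   ]
 [-1.     0.003  0.003]]
world shift mm [ 0.9 -4.1 -1. ]  tool shift [1.  0.9 4.1]  tool turn [ 0.001  0.003 -0.003] shift in target axes [1.  0.9 4.1]
R 0.0426 phi 0.48
phi 0.40: tool y 0.9 z 4.1
phi 0.60: tool y 3.8 z -7.0
phi 0.80: tool y 5.1 z -6.1
phi 1.00: tool y 6.3 z -5.0
phi 1.20: tool y 7.1 z -3.6
phi 1.40: tool y 7.7 z -2.1
phi 1.60: tool y 8.0 z -0.6
phi 1.80: tool y 7.9 z 1.0
phi 2.00: tool y 7.6 z 2.6
```

>>> jog_arm(commands=[[1,5.5,-4,0,0.003,-0.003],[0,5.7,-5,0,0,0],[0,6.5,-4,0,0,0],[0,7.2,-2.5,0,0,0],[0,7.8,-1,0,0,0],[0,8,0.5,0,0,0],[0,8,2,0,0,0]])

```text
clock: 22.85
position: [0.6819, 0.0538, 0.1878]
tool_rot: [-2.112, 1.566, 2.605]
force: [-2.3, 0.4, 1.5]
grip_width: 0.0001
```

```bash
python3 - <<'E'
from h import *
arc([1.9])
E
```

```text
clock 22.85 pos [0.6819 0.0538 0.1878] F [-2.3  0.4  1.5] grip 0.0001 q7 [ 0.27  0.77 -0.74  1.45  0.54  1.14 -0.56]
tool axes (cols) :
 [[-0.004  1.     0.004]
 [ 0.002  0.004 -1.   ]
 [-1.    -0.004 -0.002]]
world shift mm [-0.9 -0.5  1.2]  tool shift [-1.2 -1.   0.5]  tool turn [ 0.004 -0.002  0.004] shift in target axes [-1.2 -0.9  0.5]
R 0.0408 phi 1.918
phi 1.90: tool y -0.9 z 0.5
```

>>> jog_arm(commands=[[0,-3,0,0.004,-0.002,0.004],[-25,0,0,0,0,0],[-18,0,0,0,0,0],[0,-3,25,0,0,0],[0,-4,30,0,0,0],[0,-4,23,0,0,0],[0,0,0,0,0,0],[0,0,0,0,0,0]])

```text
clock: 23.65
position: [0.6693, -0.0268, 0.2349]
tool_rot: [1.648, 1.563, 0.075]
force: [-1.1, 0.9, 0.2]
grip_width: -0.0
```

```bash
python3 - <<'E'
from h import *
arc([-1.6])
im=grab_frame('side');cv2.imwrite('pics/s18.png',cv2.resize(im[120:260,240:390,::-1],None,fx=4,fy=4,interpolation=2))
E
```

```text
clock 23.65 pos [ 0.6693 -0.0268  0.2349] F [-1.1  0.9  0.2] grip -0.0 q7 [ 0.41  0.7  -0.76  1.46  0.5   1.18 -0.43]
tool axes (cols) :
 [[ 0.008  1.    -0.002]
 [ 0.001 -0.002 -1.   ]
 [-1.     0.008 -0.001]]
world shift mm [ -0.2   2.3 -45.9]  tool shift [45.9 -0.5 -2.3]  tool turn [-0.002 -0.001 -0.008] shift in target axes [45.9 -0.2 -2.3]
R 0.0423 phi -1.602
phi -1.60: tool y -0.2 z -2.3
```

View pics/s18.png

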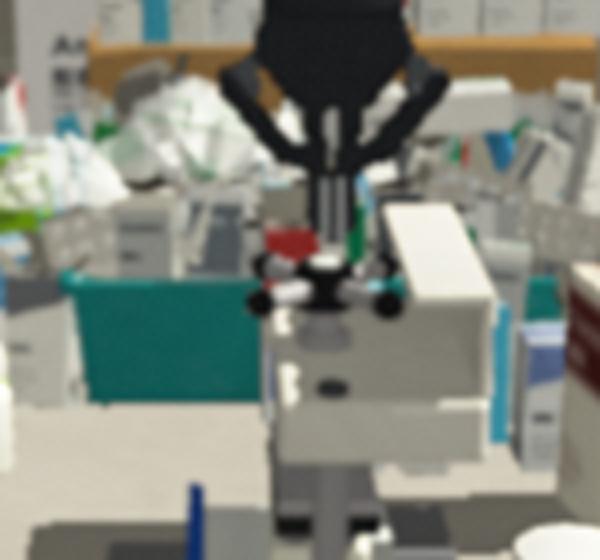

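>>> jog_arm(commands=[[10,0,-2,-0.002,-0.001,-0.008],[20,0,0,0,0,0],[14,0,0,0,0,0],[0,0,0,0,0,0]])

```text
clock: 24.1
position: [0.6696, -0.0211, 0.1882]
tool_rot: [-1.668, 1.57, 3.048]
force: [-0.4, 0.1, -0.3]
grip_width: 0.0003
```

```bash
python3 - <<'E'
from h import *
arc([-1.4,-1.2])
E
```

```text
clock 24.1 pos [ 0.6696 -0.0211  0.1882] F [-0.4  0.1 -0.3] grip 0.0003 q7 [ 0.39  0.75 -0.74  1.49  0.54  1.11 -0.46]
tool axes (cols) :
 [[-0.001  1.     0.004]
 [ 0.     0.004 -1.   ]
 [-1.    -0.001 -0.   ]]
world shift mm [-8.4 -2.8  0.8]  tool shift [-0.8 -8.4  2.8]  tool turn [ 0.004 -0.     0.001] shift in target axes [-0.8 -8.4  2.8]
R 0.0366 phi -1.615
phi -1.40: tool y -8.4 z 2.8
phi -1.20: tool y -7.7 z -2.1
```

>>> jog_arm(commands=[[0,-8.4,2.4,0.004,0,0],[0,-7.7,-2,0,0,0],[0,-7.1,-3.6,0,0,0],[0,-6.3,-5,0,0,0],[0,-5,-6,0,0,0],[0,-3.8,-7,0,0,0],[0,-2.4,-7.6,0,0,0],[0,-0.5,-8,0,0,0],[0,1.5,-8,0,0,0],[0,3,-7.5,0,0,0]])

```text
clock: 25.1
position: [0.6301, 0.0343, 0.1906]
tool_rot: [0.64, 1.567, -0.932]
force: [-0.4, -2.7, 1.7]
grip_width: 0.0002
```

```bash
python3 - <<'E'
from h import *
arc([.4,.6,.8])
E
```

```text
clock 25.1 pos [0.6301 0.0343 0.1906] F [-0.4 -2.7  1.7] grip 0.0002 q7 [ 0.33  0.69 -0.76  1.61  0.53  1.06 -0.57]
tool axes (cols) :
 [[ 0.002  1.    -0.001]
 [-0.003 -0.001 -1.   ]
 [-1.     0.002  0.003]]
world shift mm [ 1.1 -3.2 -1.6]  tool shift [1.6 1.1 3.2]  tool turn [-0.001  0.003 -0.002] shift in target axes [1.6 1.1 3.2]
R 0.0423 phi 0.46
phi 0.40: tool y 1.1 z 3.2
phi 0.60: tool y 3.8 z -7.0
phi 0.80: tool y 5.1 z -6.1
```

>>> jog_arm(commands=[[1,5.5,-4,0,0.003,-0.003],[0,5.7,-5,0,0,0],[0,6.5,-4,0,0,0],[0,7.2,-2.5,0,0,0],[0,7.8,-1,0,0,0],[0,8,0.5,0,0,0],[0,8,2,0,0,0]])

```text
clock: 25.8
position: [0.6817, 0.0529, 0.1884]
tool_rot: [-2.058, 1.565, 2.656]
force: [-3.9, 0.1, 0.8]
grip_width: 0.0001
```

>>> jog_arm(commands=[[0,-3,0,0.004,-0.002,0.004],[-25,0,0,0,0,0],[-18,0,0,0,0,0],[0,-3,25,0,0,0],[0,-4,30,0,0,0],[0,-4,22,0,0,0],[0,0,0,0,0,0],[0,0,0,0,0,0]])

```text
clock: 26.6
position: [0.6691, -0.0268, 0.2353]
tool_rot: [1.726, 1.564, 0.152]
force: [-0.2, 0.9, 0.6]
grip_width: -0.0001
```

```bash
python3 - <<'E'
from h import *
arc([-1.6])
im=grab_frame('side');cv2.imwrite('pics/s19.png',cv2.resize(im[150:290,240:390,::-1],None,fx=4,fy=4,interpolation=2))
E
```

```text
clock 26.6 pos [ 0.6691 -0.0268  0.2353] F [-0.2  0.9  0.6] grip -0.0001 q7 [ 0.41  0.7  -0.76  1.46  0.5   1.18 -0.43]
tool axes (cols) :
 [[ 0.007  1.    -0.004]
 [ 0.001 -0.004 -1.   ]
 [-1.     0.007 -0.001]]
world shift mm [  0.1   2.3 -46.3]  tool shift [46.3 -0.2 -2.2]  tool turn [-0.004 -0.001 -0.007] shift in target axes [46.3  0.1 -2.3]
R 0.0423 phi -1.596
phi -1.60: tool y 0.1 z -2.3
```

View pics/s19.png

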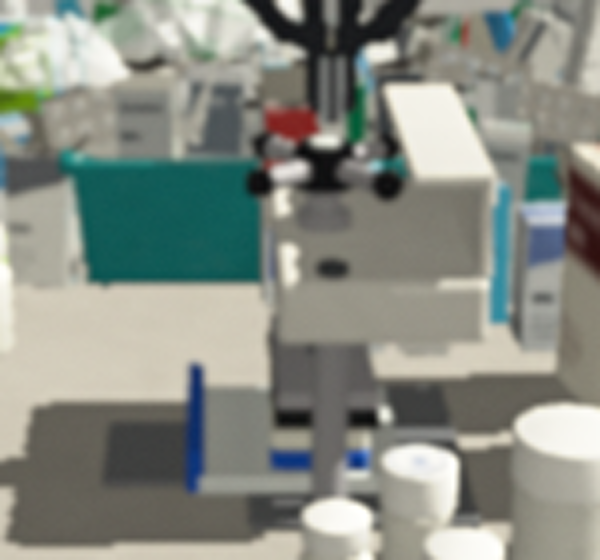

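>>> jog_arm(commands=[[10,0,-1,-0.002,-0.001,-0.008],[20,0,0,0,0,0],[14,0,0,0,0,0],[0,0,0,0,0,0]])

```text
clock: 27.05
position: [0.6693, -0.0223, 0.1886]
tool_rot: [-1.799, 1.569, 2.915]
force: [-0.1, -0.8, -0.4]
grip_width: -0.0002
```

>>> jog_arm(commands=[[0,-8.4,2,0.004,0,0],[0,-7.7,-2,0,0,0],[0,-7.1,-3.6,0,0,0],[0,-6.3,-5,0,0,0],[0,-5,-6,0,0,0],[0,-3.8,-7,0,0,0],[0,-2.4,-7.6,0,0,0],[0,-0.5,-8,0,0,0],[0,1.5,-8,0,0,0],[0,3,-7.5,0,0,0]])

```text
clock: 28.05
position: [0.6299, 0.0335, 0.191]
tool_rot: [0.31, 1.568, -1.264]
force: [-2.3, -4.1, 1.4]
grip_width: 0.0
```

```bash
python3 - <<'E'
from h import *
arc([.4,.6,.8])
E
```

```text
clock 28.05 pos [0.6299 0.0335 0.191 ] F [-2.3 -4.1  1.4] grip 0.0 q7 [ 0.34  0.69 -0.76  1.61  0.53  1.06 -0.57]
tool axes (cols) :
 [[ 0.001  1.    -0.003]
 [-0.002 -0.003 -1.   ]
 [-1.     0.001  0.002]]
world shift mm [ 1.2 -2.4 -2. ]  tool shift [2.  1.2 2.4]  tool turn [-0.003  0.002 -0.001] shift in target axes [2.  1.2 2.4]
R 0.0421 phi 0.442
phi 0.40: tool y 1.2 z 2.4
phi 0.60: tool y 3.8 z -7.0
phi 0.80: tool y 5.1 z -6.1
```

>>> jog_arm(commands=[[1.5,5.5,-4.5,0,0.003,-0.003],[0,5.7,-5,0,0,0],[0,6.5,-4,0,0,0],[0,7.2,-2.5,0,0,0],[0,7.8,-1,0,0,0],[0,8,0.5,0,0,0],[0,8,2,0,0,0]])

```text
clock: 28.75
position: [0.6805, 0.0539, 0.1881]
tool_rot: [-1.956, 1.562, 2.757]
force: [-4.4, 0.9, 0.8]
grip_width: 0.0003
```

>>> jog_arm(commands=[[0,-3,0,0.004,-0.002,0.004],[-25,0,0,0,0,0],[-18,0,0,0,0,0],[0,-3,25,0,0,0],[0,-4,30,0,0,0],[0,-4,22,0,0,0],[0,0,0,0,0,0],[0,0,0,0,0,0]])

```text
clock: 29.55
position: [0.6678, -0.0243, 0.2347]
tool_rot: [2.277, 1.567, 0.702]
force: [0.6, -0.6, -0.3]
grip_width: 0.0005
```

```bash
python3 - <<'E'
from h import *
arc([-1.6])
im=grab_frame('side');cv2.imwrite('pics/s20.png',cv2.resize(im[150:290,240:390,::-1],None,fx=4,fy=4,interpolation=2))
E
```

```text
clock 29.55 pos [ 0.6678 -0.0243  0.2347] F [ 0.6 -0.6 -0.3] grip 0.0005 q7 [ 0.41  0.7  -0.76  1.46  0.5   1.18 -0.43]
tool axes (cols) :
 [[ 0.003  1.    -0.004]
 [ 0.003 -0.004 -1.   ]
 [-1.     0.003 -0.003]]
world shift mm [  1.4  -0.2 -45.7]  tool shift [45.7  1.3  0.3]  tool turn [-0.004 -0.003 -0.003] shift in target axes [45.7  1.4  0.2]
R 0.0398 phi -1.565
phi -1.60: tool y 1.4 z 0.2
```

View pics/s20.png

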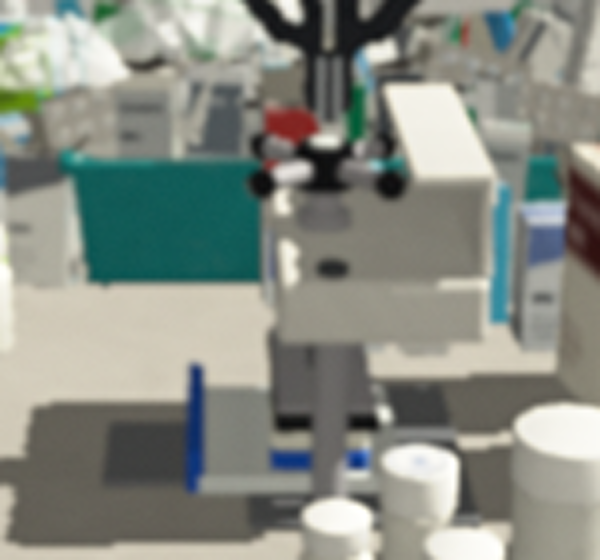

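>>> jog_arm(commands=[[10,1,0,-0.004,-0.003,-0.003],[20,0,0,0,0,0],[14,0,0,0,0,0],[0,0,0,0,0,0]])

```text
clock: 30.0
position: [0.6692, -0.021, 0.188]
tool_rot: [0.935, 1.57, -0.631]
force: [-0.2, -0.0, 0.2]
grip_width: 0.0001
```

>>> jog_arm(commands=[[0,-8.4,1,0.004,0,0],[0,-7.7,-2,0,0,0],[0,-7.1,-3.6,0,0,0],[0,-6.3,-5,0,0,0],[0,-3,-3.5,0,0,0]])

```text
clock: 30.5
position: [0.6353, -0.0076, 0.1896]
tool_rot: [1.176, 1.567, -0.396]
force: [3.6, -3.4, -1.3]
grip_width: -0.0
```

```bash
python3 - <<'E'
from h import *
arc([-.6,-.5,-.4,-.3])
im=grab_frame('side');cv2.imwrite('pics/s21.png',cv2.resize(im[120:260,240:390,::-1],None,fx=4,fy=4,interpolation=2))
E
```

```text
clock 30.5 pos [ 0.6353 -0.0076  0.1896] F [ 3.6 -3.4 -1.3] grip -0.0 q7 [ 0.4   0.69 -0.75  1.6   0.53  1.06 -0.5 ]
tool axes (cols) :
 [[ 0.004  1.    -0.   ]
 [-0.002 -0.    -1.   ]
 [-1.     0.004  0.002]]
world shift mm [-0.3  0.5 -0.6]  tool shift [ 0.6 -0.3 -0.5]  tool turn [-0.     0.002 -0.004] shift in target axes [ 0.6 -0.3 -0.5]
R 0.04 phi -0.615
phi -0.60: tool y -0.3 z -0.5
phi -0.50: tool y -2.1 z -3.4
phi -0.40: tool y -1.7 z -3.6
phi -0.30: tool y -1.4 z -3.8
```

View pics/s21.png

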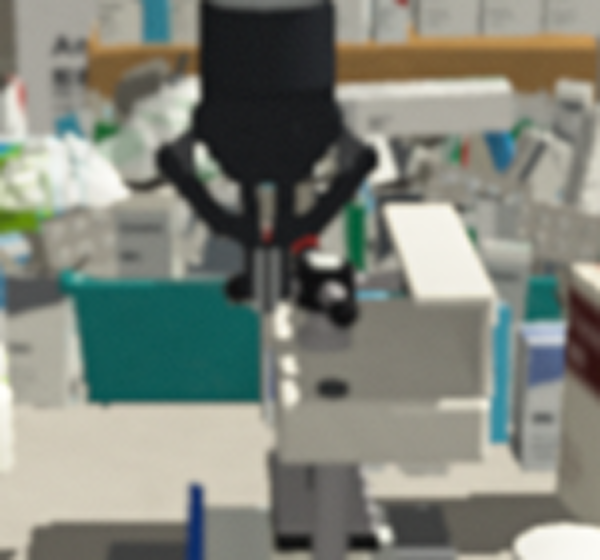

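>>> jog_arm(commands=[[0,-2,-3.6,0,0.002,-0.004],[0,-1.7,-3.6,0,0,0]])

```text
clock: 30.75
position: [0.6334, -0.007, 0.1898]
tool_rot: [0.448, 1.561, -1.128]
force: [16.3, -22.2, -9.9]
grip_width: -0.0003
```

>>> jog_arm(commands=[[0,-1,-3.6,0,0,0]])

```text
clock: 30.85
position: [0.6336, -0.0072, 0.1898]
tool_rot: [0.457, 1.556, -1.122]
force: [12.0, -18.6, -6.3]
grip_width: 0.0001
```

>>> jog_arm(commands=[[0,-0.5,-3.6,0,0,0]])

```text
clock: 30.95
position: [0.6337, -0.0071, 0.1898]
tool_rot: [0.414, 1.551, -1.169]
force: [6.7, -18.0, -2.7]
grip_width: -0.0002
```

```bash
python3 - <<'E'
from h import *
arc([-.3])
im=grab_frame('side');cv2.imwrite('pics/s22.png',cv2.resize(im[120:260,240:390,::-1],None,fx=4,fy=4,interpolation=2))
E
```

```text
clock 30.95 pos [ 0.6337 -0.0071  0.1898] F [  6.7 -18.   -2.7] grip -0.0002 q7 [ 0.38  0.69 -0.74  1.61  0.54  1.06 -0.53]
tool axes (cols) :
 [[ 0.008  1.    -0.012]
 [-0.018 -0.011 -1.   ]
 [-1.     0.008  0.018]]
world shift mm [-3.9 10.8 -0.8]  tool shift [  0.6  -4.1 -10.8]  tool turn [-0.012  0.018 -0.008] shift in target axes [  0.8  -3.9 -10.8]
R 0.0411 phi -0.583
phi -0.30: tool y -3.9 z -10.8
```

View pics/s22.png

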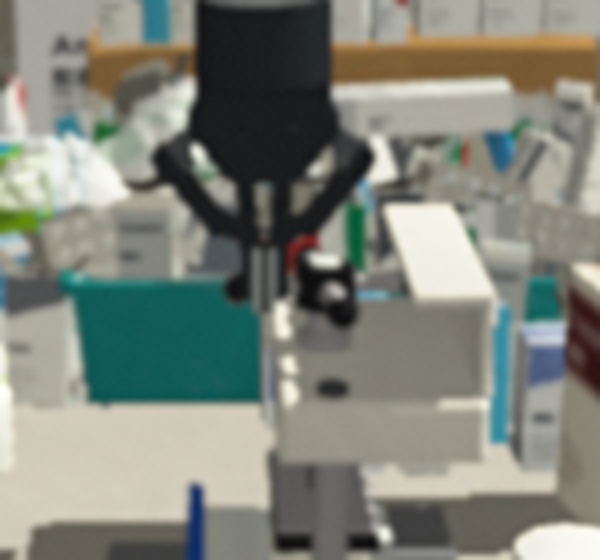

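>>> jog_arm(commands=[[0,2,4,0,0,0],[0,3,4,0,0,0],[-20,0,0,0,0,0],[-35,0,0,0,0,0],[-20,-10,0,0,0,0],[0,-40,20,0,0,0],[0,-40,30,0,0,0],[0,-40,40,0,0,0],[0,-30,40,0,0,0],[0,-10,40,0,0,0],[0,0,0,0,0,0]])

```text
clock: 32.1
position: [0.4636, -0.1766, 0.2695]
tool_rot: [0.306, 1.556, -1.268]
force: [1.7, 0.6, -0.1]
grip_width: 0.0001
```

```bash
python3 - <<'E'
from h import *
s=observe();print(s['clock'],s['position'],s['force'])
im=grab_frame('side');cv2.imwrite('pics/s23.png',cv2.resize(im[170:310,240:390,::-1],None,fx=4,fy=4,interpolation=2))
im=grab_frame('top');cv2.imwrite('pics/t23.png',cv2.resize(im[120:260,190:340,::-1],None,fx=4,fy=4,interpolation=2))
E
```

```text
32.1 [ 0.46360017 -0.17664586  0.26954851] [ 1.66943856  0.63874832 -0.07218815]
```

View pics/s23.png

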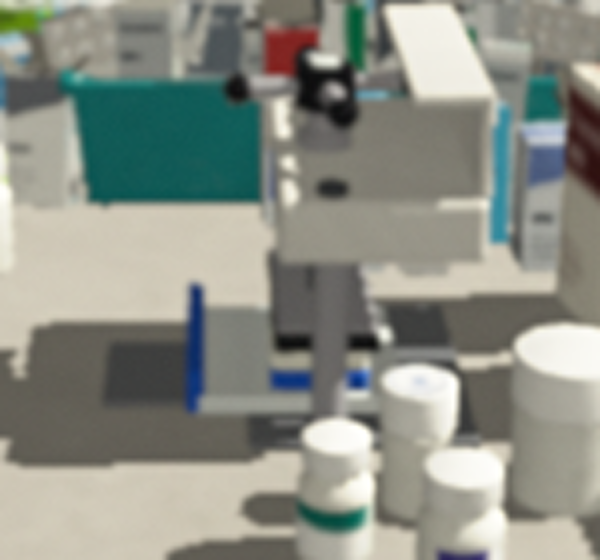

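View pics/t23.png

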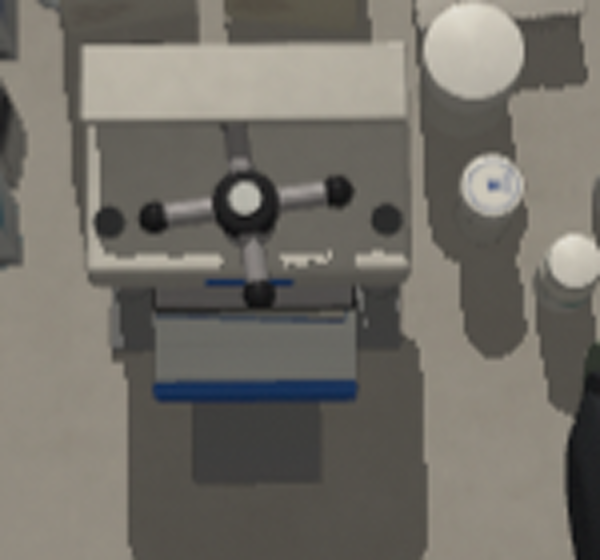

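>>> jog_arm(commands=[[0,0,0,0,0,0],[0,0,0,0,0,0],[0,0,0,0,0,0]])

```text
clock: 32.5
position: [0.4666, -0.1689, 0.27]
tool_rot: [0.529, 1.558, -1.035]
force: [-0.9, -0.4, -0.1]
grip_width: -0.0002
```

```bash
python3 -c "
from workcell import bot
print(bot.job_done())"
```

```text
the job is handed in; nothing more can be done
None
```

The press is closed and the job was handed in at about 32.5 s. I laid the lid on the tray and let go, then pushed the bed home. I wound the star wheel clockwise in four half-turn strokes and a short final push onto its stop.

My last checks before handing in:
- **Lid:** the camera views showed it flush on the tray before the bed went in. Only its front edge shows at the end, so I could not check all four sides under the pad.
- **Bed:** it moved about 129 mm by camera measurement, against the 130 mm stop. The push force rose to about 54 N at the stop.
- **Tray:** I picked the lid's front edge in the picture once the bed was home. It put the tray about 5 mm short of the pad's centre, while the bed's travel predicted about 1 mm. Either is well inside the 16 mm allowed.
- **Wheel:** the final push rose to about 20–30 N with no movement. The front arm stands about 0.15 rad short of straight ahead, where 14.0 rad should leave it.
- **Pad force:** I could not measure it directly. I take it from the wheel being at its stop.
- **Bottles and jars:** those in the final close-up views stand where they were. I did not recheck the blue-banded bottle or the tape roll in the last pictures.

The side camera placed the tray and lid about 7–15 mm off sideways compared with the top camera. I went by the top camera, because it agreed with the gripper's own position when it held the lid.

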